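# Lock the menu-card holder onto its ball stand

## Robot

A 7-joint arm with a two-finger parallel gripper is mounted at the origin on the work surface. World frame = base frame: x ahead of the robot, y to its left, z up, the work surface at z = 0. Lengths are in m, angles in rad, forces in N, time in s.
With the tool pointing down it reaches from about 0.425 to 0.875 m from the base axis. Payload 8.4 kg.
Tool frame: the origin (TCP) lies where the fingers leave the gripper's body, on its centre line; the fingertips stand 73 mm ahead of it and the grasp point (between the pads) lies 54 mm ahead of it; z points along the fingers, y is the direction in which the jaws open and shut (so a half turn about z gives the same grasp; the last joint's range is limited). The gripper opens to 85 mm and grips with 20 to 120 N. Pads are 22 mm wide; open, the fingers measure 114 mm over their backs; the gripper's body (76 mm by 85 mm) begins 54 mm behind the grasp point. The pads swing forward as they close: fully open they stand 13 mm farther back than shut.
Start: joints at [-1.427, 0.333, 0.04, 1.465, -0.013, 1.343, -0.059], TCP at [0.156, 0.631, 0.304] pointing down, gripper open.
Joint ranges: [-2.58, 2.58], [-0.38, 2.09], [-1.3, 1.39], [0.25, 2.4], [-1.5, 4.64], [0.08, 2.09], [-2.65, 2.65]. Speed limits (rad/s): [2.22, 2.22, 2.79, 2.79, 3.14, 3.14, 3.14].

## Interface

Orientations are given as a unit quaternion [w, x, y, z].
In Python, from workcell import sensors, imaging, ticket gives the robot as it stands.
- The arm moves only by the shell command python3 -m inch 'ROWS' [FORCE]. ROWS is JSON, a list of rows, each a list of 7 numbers: the turn, a rotation vector about the world's x, y, z in units of 6 degrees (1.0 is 6 degrees), then the shift along the world's x, y, z in units of 30 mm (1.0 is 30 mm), then the opening, from 0 (shut) to 1 (fully open). A call has 1 to 5 rows; each row is the pose to reach, as a shift and turn from the pose commanded when the call began; what a row does not reach only later rows make up. A row lasts 1/12 s, in which the tool goes at most 41.7 mm and 7.16 degrees, less where a joint would pass 70% of its speed; a pose out of reach is approached as far as the arm can. A call with a gripper value outside its range is refused whole. The fingers move at their own pace and stop on an object; FORCE is the grip in N (left out, the last holds). Time passes only in rows, so rows that repeat a pose let the fingers close. It gives the time, the measured TCP pose, the force and the opening at its end, in the units of the state.
- sensors.get_obs(): the state, without advancing time (a new reading comes with each control period).
- imaging.get_image(name): name is "side" or "top"; returns the picture (480x640x3 uint8, blue, green, red); there is no depth.
- imaging.camera_params(name): a dict with "mtx" (3x3 intrinsics, pixels), "T" (4x4, takes a point from camera to world coordinates). Camera axes: x right, y up, looking along -z (the intrinsics and any distortion apply to the point x, -y, -z); pixel columns grow to the right and rows downward; lengths in m; the calibration is good to about 2 mm. A picture is of the moment at which its call begins. camera_params takes no time and is no camera call.
- ticket.close_job(): hands the job in, once; it reports no verdict.
The state is a dict: "time": time; "joint_positions": joint angles; "qvel": joint speeds; "tau": joint torques, N m; "position": TCP position; "tool_rot": TCP orientation; "wrist_force": force on the tool from outside, world axes, zero at the start; "torque": the same for the moment, N m; "finger_gap": opening from 0.0 (shut) to 1.0 (fully open).
Only numpy, scipy, OpenCV 4.12 (cv2) and the standard library are available. Lean on these libraries where they do the work, as an engineer would, in place of code of your own. Each camera call takes 0.05 s, during which the arm holds its last target.

## Task

Raise the yellow-knobbed handle of the red menu-card holder while it still stands in the white tray, then set the holder gently down over the steel ball of the counter stand until it sits flat on the stand's black collar, and press the handle fully down to lock it. Never push or drop the holder hard onto the stand or force the handle once it has stopped, and leave the jars in the tray where they are.

Things in the scene. Friction and masses are not known exactly. Their poses are not given: they have to be found in the camera images.
- holder: Loose menu-card holder, 0.6 to 0.9 kg: red round housing (68 mm dia., roof 53 mm up) on a dark foot ring (90 mm dia.). Origin: centre of its flat underside, where a blind bore, 34 mm dia., 45 mm deep, opens downward. z up; x points to the sloping card (110 mm wide, reaching to x = 120 mm, 13 to 52 mm high); the handle reaches out to -x. Its foot ring fits the stand's collar.
- grip (a point): Centre of the holder's black grip block on top of the housing, on the bore's axis, 78 mm above the underside; axes as the holder's. The block is 30 mm along x, 24 mm along y, and stands 53 to 98 mm above the underside: pinch it across y.
- lever (a joint): Handle angle, rad: 0 = fully down (level, locked) to 0.9 = fully raised; starts nearly down. Hinge along the holder's y axis at x = -35 mm, z = 50 mm. Turning takes 0.05 to 0.25 N m (2.5 N at the knob to close; 25 N is too hard); it stays where left. Its steel finger blocks the bore below 0.4 rad, goes under the ball when down, and jams on the ball if the holder is not fully seated.
- knob (a point): Centre of the yellow ball knob, 20 mm in diameter, at the end of the handle, 100 mm from the hinge (holder x = -135 mm, z = 50 mm when down). The steel bar to it is 8 mm thick. The axes turn with the handle. The knob turns freely between two fingers that pinch it across y.
- stand: Fixed ball stand; origin on the counter, centre of its round foot (124 mm dia.). On a column: black collar (92 mm dia.), thin neck, steel ball (30 mm dia., top 41 mm above the collar's top face). The collar's top face is clamped anywhere from 75 to 125 mm up, not reported: find it by feel or sight. Seated, the holder's underside lies flat on it. Rigid: 60 N when setting down is too hard.
- tray: Fixed white tray, 300 x 300 mm, rim 18 mm high, in which the holder and three jars stand; origin at the centre of its underside, its inner floor about 6 mm higher.
- jar_a: Brown jar with white cap, 52 mm in diameter, 85 mm high, in the tray; origin at the centre of its underside. Leave alone.
- jar_b: White jar with green cap, 48 mm in diameter, 70 mm high, in the tray. Leave alone.
- jar_c: Amber jar with red cap, 44 mm in diameter, 75 mm high, in the tray. Leave alone.
There are look-alikes about, which are no part of the job. There is more than one size of the stand; the one meant has the size given above.

How it is judged:
By the outcome, as a careful person would: the job done as asked, in the order asked, and still so for the second after the job is handed in, with the robot touching nothing.
It also fails if it takes over 72 s, if anything falls off the work surface, if the arm or the gripper's body presses on something with over 40 N, if the wrist force passes 120 N, or if a joint passes its speed limit or range.

## Working session

There is one attempt and no reset: what is moved stays moved. The work goes in short steps, Python scripts to look and compute and a shell command to move; the robot and the scene stay as the last step left them, time stands still between calls to the robot, and variables do not carry over. Pictures are saved under pics/ and viewed, and the job is handed in when it is done.

```bash
mkdir -p pics; ls; python3 - <<'E'
from workcell import sensors, imaging
import cv2
o=sensors.get_obs(); print(o)
for n in("side","top"):
    cv2.imwrite(f"pics/{n}0.png",imaging.get_image(n)); p=imaging.camera_params(n); print(n,p)
E
```

```text
pics
{'time': 0.0, 'joint_positions': array([-1.42721127,  0.33392489,  0.03987798,  1.46629113, -0.01339422,
        1.34328478, -0.05852274]), 'qvel': array([ 2.68414664e-04, -3.15020203e-04, -1.08655768e-03, -3.25875761e-04,
        2.87897697e-03, -5.08407569e-05, -4.37698845e-04]), 'tau': array([-1.36084564e-04, -6.58567643e+01,  1.36492722e+00, -4.05557942e+01,
        1.66569371e-02,  1.28485871e-02,  6.60213516e-06]), 'position': array([0.15620681, 0.63059933, 0.30300246]), 'tool_rot': array([-4.01239018e-05,  1.21115838e-01,  9.92638041e-01, -8.20117390e-04]), 'wrist_force': array([-0.03737875, -0.68266499, -0.84807227]), 'torque': array([-0.01795786,  0.0234091 , -0.02242062]), 'finger_gap': 0.9996560419054347}
side {'mtx': array([[525.1969366 ,   0.        , 317.69994072],
       [  0.        , 525.1969366 , 235.35496916],
       [  0.        ,   0.        ,   1.        ]]), 'T': array([[ 0.86651861,  0.3045832 , -0.39544224,  0.07243301],
       [-0.4991206 ,  0.53652739, -0.68045351, -0.82065486],
       [ 0.00491089,  0.786999  ,  0.61693472,  0.8321546 ],
       [ 0.        ,  0.        ,  0.        ,  1.        ]])}
top {'mtx': array([[513.07536816,   0.        , 329.32409213],
       [  0.        , 513.07536816, 241.04546994],
       [  0.        ,   0.        ,   1.        ]]), 'T': array([[ 0.0095327 ,  0.98583055, -0.16747313,  0.40274722],
       [-0.99925194,  0.01566879,  0.03535613, -0.00689221],
       [ 0.03747926,  0.16701081,  0.98524245,  0.98319056],
       [ 0.        ,  0.        ,  0.        ,  1.        ]])}
```

View pics/side0.png

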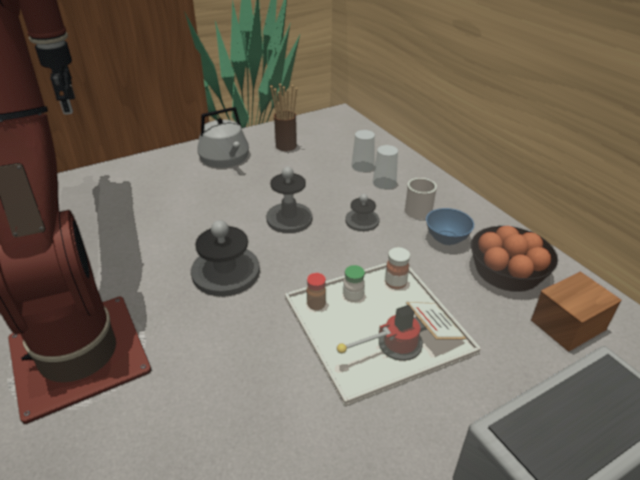

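View pics/top0.png

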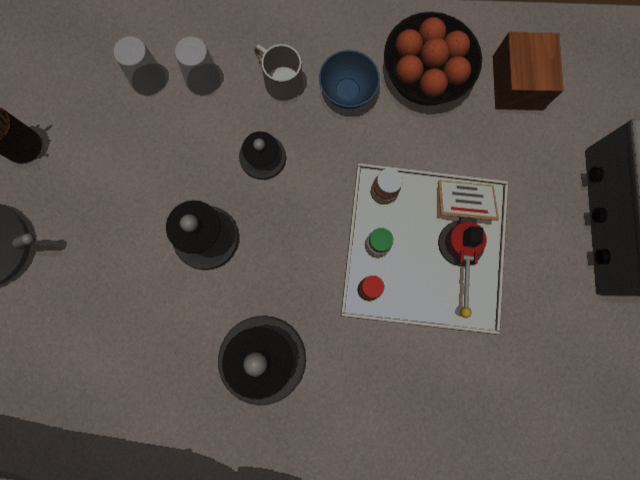

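Three stand candidates, by top-view pixels: small (262,155), medium (205,237), large (261,360). I'll measure their feet.

```bash
cat > h.py <<'E'
import numpy as np, cv2
from workcell import sensors, imaging
def ray(n,px):
    p=imaging.camera_params(n);K=p["mtx"];T=p["T"]
    d=np.array([(px[0]-K[0,2])/K[0,0],-(px[1]-K[1,2])/K[1,1],-1.])
    d=T[:3,:3]@d; return T[:3,3],d/np.linalg.norm(d)
def plane(n,px,z):
    o,d=ray(n,px); return o+d*(z-o[2])/d[2]
def tri(pt,ps):
    o1,d1=ray("top",pt);o2,d2=ray("side",ps)
    A=np.stack([d1,-d2],1);s=np.linalg.lstsq(A,o2-o1,rcond=None)[0]
    a=o1+s[0]*d1;b=o2+s[1]*d2
    return (a+b)/2,np.linalg.norm(a-b)
def proj(n,P):
    p=imaging.camera_params(n);K=p["mtx"];T=p["T"]
    c=T[:3,:3].T@(np.asarray(P)-T[:3,3]);return np.array([K[0,0]*c[0]/-c[2]+K[0,2],K[1,1]*-c[1]/-c[2]+K[1,2]])
def crop(img,x0,y0,x1,y1,s,name):
    cv2.imwrite("pics/"+name,cv2.resize(img[y0:y1,x0:x1],None,fx=s,fy=s,interpolation=cv2.INTER_CUBIC))
E
python3 - <<'E'
from h import *
t=cv2.imread("pics/top0.png");s=cv2.imread("pics/side0.png")
for nm,l,r in(("small",(241,157),(286,157)),("med",(172,240),(239,238)),("large",(218,360),(306,360))):
    print(nm,np.linalg.norm(plane("top",l,.01)-plane("top",r,.01)))
a=cv2.convertScaleAbs(t[150:290,150:300],alpha=2,beta=20);b=cv2.convertScaleAbs(s[150:250,240:340],alpha=2,beta=20)
a=cv2.resize(a,(400,373),interpolation=2);b=cv2.resize(b,(373,373),interpolation=2)
cv2.imwrite("pics/med.png",np.hstack([a,b]))
a=cv2.resize(cv2.convertScaleAbs(t[160:335,340:515],alpha=1.3),(400,400),interpolation=2);b=cv2.resize(s[260:400,320:480],(400,350),interpolation=2);b=np.vstack([b,np.zeros((50,400,3),np.uint8)])
cv2.imwrite("pics/hold.png",np.hstack([a,b]))
def cent(img,lo,hi,box):
    x0,y0,x1,y1=box;h=cv2.cvtColor(img[y0:y1,x0:x1],cv2.COLOR_BGR2HSV);m=cv2.inRange(h,lo,hi)
    n,_,st,c=cv2.connectedComponentsWithStats(m);i=1+np.argmax(st[1:,4]);return c[i]+[x0,y0],st[i]
kt=cent(t,(18,120,90),(35,255,255),(440,290,490,330));ks=cent(s,(18,110,90),(35,255,255),(325,330,360,365));print(kt,ks,tri(kt[0],ks[0]))
bt=cent(t,(0,0,80),(180,60,255),(175,208,205,240));bs=cent(s,(0,0,90),(180,60,255),(278,163,298,185));print(bt,bs,tri(bt[0],bs[0]))
E
```

```text
small 0.08828950671952658
med 0.12675791596429517
large 0.161571183430419
(array([465.72, 311.88]), array([21, 17, 10, 10, 75], dtype=int32)) (array([341.25      , 347.79545455]), array([13, 15,  8,  7, 44], dtype=int32)) (array([ 0.43445725, -0.28709705,  0.06107964]), np.float64(0.0008652759763581336))
(array([187.00699301, 221.98601399]), array([  6,   8,  14,  13, 143], dtype=int32)) (array([287.43096234, 168.50627615]), array([  0,   0,  20,  13, 239], dtype=int32)) (array([0.57249148, 0.19487038, 0.15711225]), np.float64(0.00332793294160387))
```

View pics/med.png

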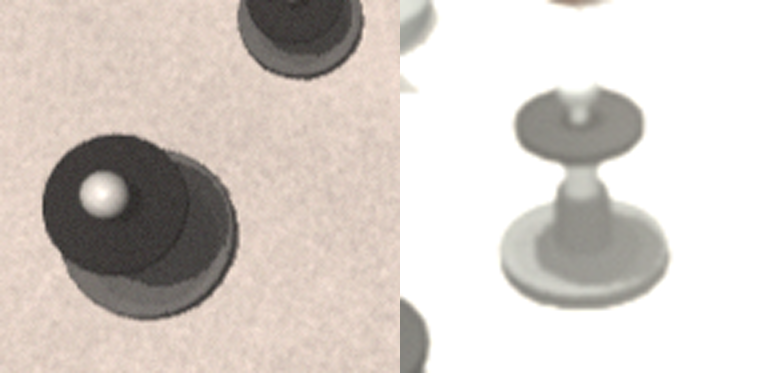

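View pics/hold.png

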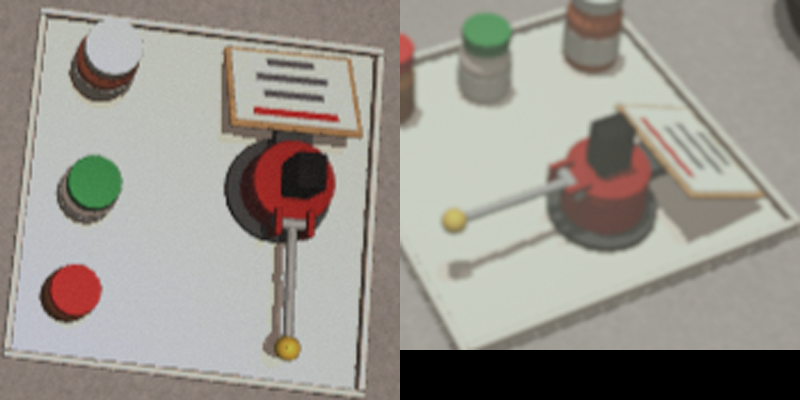

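Medium stand, (205,237), measures 127 mm and fits the 124 mm foot; the others are 88 and 162 mm. The crop shows its collar at about (194,226) and its ball at (189,223). Next: the collar height and the pose of the holder.

```bash
python3 - <<'E'
from h import *
t=cv2.imread("pics/top0.png");s=cv2.imread("pics/side0.png")
a=cv2.resize(t[190:280,160:250],(360,360),interpolation=0);b=cv2.resize(s[155:245,250:340],(360,360),interpolation=0)
cv2.imwrite("pics/med2.png",np.hstack([cv2.convertScaleAbs(a,alpha=2),cv2.convertScaleAbs(b,alpha=1.3)]))
g=cv2.cvtColor(t,6)
print(g[226,160:245]); print(g[195:275,200])
gs=cv2.cvtColor(s,6); print(gs[160:232,288]);print(gs[185,265:312]);print(gs[174,272:304])
def mk(img,lo,hi,box):
    x0,y0,x1,y1=box;h=cv2.cvtColor(img[y0:y1,x0:x1],cv2.COLOR_BGR2HSV);return cv2.inRange(h,lo,hi)
# grip black top & body
a=cv2.resize(t[210:330,430:500],None,fx=5,fy=5,interpolation=0);cv2.imwrite("pics/ht.png",a)
b=cv2.resize(s[295:365,330:470],None,fx=5.5,fy=5.5,interpolation=0);cv2.imwrite("pics/hs.png",cv2.convertScaleAbs(b,alpha=1.3))
E
```

```text
[ 97  98 100  98  98  87  21  18  23  23  18  20  22  24  22  21  22  19
  21  25  39  72  80  88  92  99 100  99  95  92  90  83  80  70  63  54
  41  27  16  15  14  10  16  16  18  17  19  21  24  18  19  22  22  22
  16  16  20  20  18  20  11  21  25  23  25  23  28  26  29  26  26  27
  26  28  31  41  40  82  94  93  97  98  93  92  96]
[92 93 94 98 95 73 32 22 21 22 18 19 19 21 21 20 21 21 21 23 22 20 18 19
 16 16 17 13 15 15 16 14 16 14 16 16 17 19 19 19 18 19 18 21 20 18 20 19
 20 15 20 20 19 21 19 19 16 18 22 22 35 45 45 45 44 46 46 43 46 49 51 52
 48 40 47 85 99 97 95 94]
[158 157 158 157 158 159 162 164 167 167 163 153 140 127 112  99  89  83
  83  88  91  89  80  64  55  58  61  62  61  62  60  59  54  55  69  85
  91  91  90  91  91  91  87  77  67  63  61  62  61  62  62  62  63  62
  64  61  62  62  65  67  67  67  67  67  67  69  79  91  91  75  64  62]
[156 157 157 157 145 110  70  56  57  59  58  59  58  59  60  60  61  60
  59  60  58  59  58  58  58  60  60  61  61  61  63  63  63  63  63  64
  64  63  59  64 102 142 157 158 158 158 158]
[156 156 154 148 140 126 114 100  85  77  87  99 108 111 112 113 112 108
 102  94  85  74  68  73  85  98 110 126 141 150 156 158]
```

View pics/med2.png

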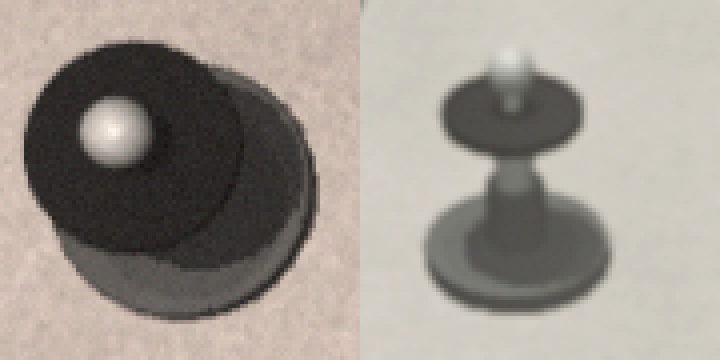

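View pics/ht.png

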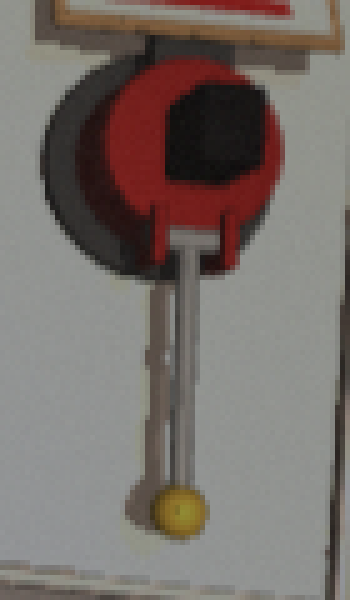

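View pics/hs.png

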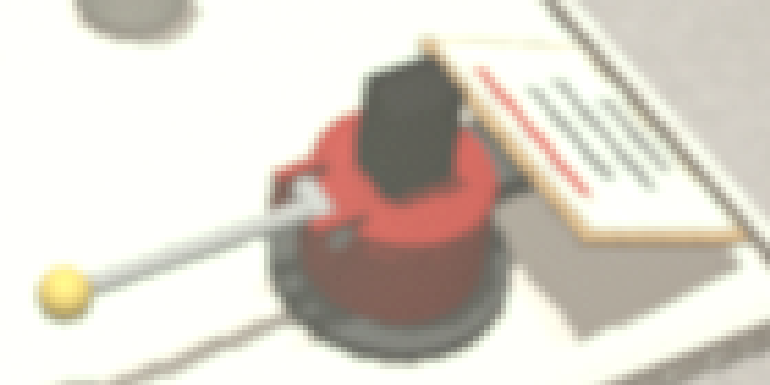

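```bash
python3 - <<'E'
from h import *
t=cv2.imread("pics/top0.png");s=cv2.imread("pics/side0.png")
B,e=tri((188.8,222.8),(287.8,171.8));print("ball",B,e,"collar z est",B[2]-.026)
for z in(.09,.1,.11,.12): print(z,np.linalg.norm(plane("top",(166,226.5),z)-plane("top",(220.5,226.5),z)),plane("top",(193.25,226.5),z))
f=plane("top",(205.3,236.5),.01);print("foot",f, plane("side",(250+(517-360)/4,155+247/4),.01))
print("collar from side", [plane("side",(250+(511-360)/4,155+113/4),z) for z in(.1,.11,.12)])
K,e=tri((465.7,311.9),(341.5,347.9));print("knob",K,e)
# roof: red circle in top, radius 34mm
h=cv2.cvtColor(t,40);m=cv2.inRange(h,(0,150,70),(8,255,255))|cv2.inRange(h,(172,150,70),(180,255,255))
m[:218]=0;m[262:]=0;m[:,:448]=0;m[:,495:]=0
c=np.vstack(cv2.findContours(m,0,1)[0]).reshape(-1,2); 
up=c[(c[:,1]<248)]
P=np.array([plane("top",q+np.array([0.,0]),.059)[:2] for q in up])
A=np.c_[2*P,np.ones(len(P))];x=np.linalg.lstsq(A,(P**2).sum(1),rcond=None)[0];r=np.sqrt(x[2]+x[0]**2+x[1]**2);print("roof c",x[:2],r)
print(up.min(0),up.max(0))
# bar far end at hinge
print("bar", plane("top",(430+193/5,210+240/5),.056))
# foot ring dark: ellipse
print("ring L/R", plane("top",(430+40/5,210+165/5),.012), "top", plane("top",(430+125/5,210+275/5),.012))
# grip block: top face centre both views
print("grip", tri((430+215/5,210+134/5),(330+412/5.5,295+125/5.5)))
# card bottom edge
a=plane("top",(430+55/5,210+22/5),.019+0);b=plane("top",(430+338/5,210+48/5),.019);d=b-a;print("card edge",a,b,np.linalg.norm(d),np.degrees(np.arctan2(d[1],d[0])))
d=x[:2]-K[:2];print("knob-roof",np.linalg.norm(d),np.degrees(np.arctan2(d[1],d[0])))
for q in [(381,240),(372,288),(387,178)]: print("jar",plane("top",q,.08))
E
```

```text
ball [0.57296611 0.19418103 0.14784969] 0.0031223095170931406 collar z est 0.12184969125007042
0.09 0.0949000445962236 [0.57669889 0.2006152  0.09      ]
0.1 0.09383756085312482 [0.57475136 0.19829198 0.1       ]
0.11 0.09277507711002603 [0.57280383 0.19596877 0.11      ]
0.12 0.09171259336692723 [0.5708563  0.19364555 0.12      ]
foot [0.57321103 0.19535655 0.01      ] [0.57367744 0.19287178 0.01      ]
collar from side [array([0.58338009, 0.21434925, 0.1       ]), array([0.57640141, 0.20021284, 0.11      ]), array([0.56942273, 0.18607642, 0.12      ])]
knob [ 0.43464623 -0.28725772  0.06077143] 0.0013370031129104937
roof c [ 0.57292806 -0.29741964] 0.026441445380001122
[451 222] [485 247]
bar [ 0.53274479 -0.29729205  0.056     ]
ring L/R [ 0.56734016 -0.25225712  0.012     ] top [ 0.52493486 -0.2841265   0.012     ]
grip (array([ 0.56936487, -0.29944677,  0.08188397]), np.float64(0.0033052790764485566))
card edge [ 0.62253012 -0.25783313  0.019     ] [ 0.61416242 -0.36865565  0.019     ] 0.11113796912664275 -94.3179485515491
knob-roof 0.138654710448822 -4.202944802525219
jar [ 0.55965003 -0.13205839  0.08      ]
jar [ 0.47342155 -0.11547016  0.08      ]
jar [ 0.67514213 -0.14395312  0.08      ]
```

The holder is near (0.569,-0.298) at yaw -4.2°, and the knob is at (0.4346,-0.2873,0.061), which agrees with 135 mm offset and tray floor height. The stand is near (0.572,0.195), collar roughly 0.115–0.12 up. I'll move to the knob first.

```bash
python3 -m inch '[[0,0,0.5,1.05,-0.7,0.3,1],[0,0,1,2.1,-1.4,0.6,1],[0,0,1.6,3.15,-2.1,0.9,0.6],[0,0,1.6,4.2,-2.8,1.2,0.6],[0,0,1.6,5.25,-3.5,1.5,0.6]]' 20; python3 -m inch '[[0,0,0,1.0,-0.8,0,0.6],[0,0,0,2.0,-1.6,0,0.6],[0,0,0,3,-2.4,0,0.6],[0,0,0,4,-3.2,0,0.6],[0,0,0,5,-4,0,0.6]]'
```

```text
time: 0.52
position: [0.315, 0.5245, 0.349]
tool_rot: [-0.0, 0.037, 0.999, -0.0]
wrist_force: [0.4, 0.3, -0.2]
finger_gap: 0.615
time: 0.93
position: [0.4649, 0.4044, 0.3487]
tool_rot: [-0.0, 0.038, 0.999, -0.0]
wrist_force: [0.5, 1.2, 0.2]
finger_gap: 0.6
```

```bash
python3 -m inch '[[0,0,0,0,-1.3,0,0.6],[0,0,0,0,-2.6,0,0.6],[0,0,0,0,-3.9,0,0.6],[0,0,0,0,-5.2,0,0.6],[0,0,0,0,-6.5,0,0.6]]'; python3 -m inch '[[0,0,0,0,-1.3,0,0.6],[0,0,0,0,-2.6,0,0.6],[0,0,0,0,-3.9,0,0.6],[0,0,0,0,-5.2,0,0.6],[0,0,0,0,-6.5,0,0.6]]'; python3 -m inch '[[0,0,0,0,-1.3,-0.2,0.6],[0,0,0,-0.2,-2.6,-0.6,0.6],[0,0,0,-0.4,-3.9,-1,0.6],[0,0,0,-0.6,-5.2,-1.4,0.6],[0,0,0,-0.8,-6.5,-1.8,0.6]]';python3 -m inch '[[0,0,0,-0.1,-1.2,-0.4,0.6],[0,0,0,-0.2,-2.4,-1,0.6],[0,0,0,-0.2,-3.5,-1.6,0.6],[0,0,0,-0.2,-3.5,-2.4,0.6],[0,0,0,-0.2,-3.5,-2.4,0.6]]'
```

```text
time: 1.35
position: [0.4634, 0.2089, 0.3485]
tool_rot: [-0.0, 0.038, 0.999, -0.0]
wrist_force: [0.7, 0.9, 0.5]
finger_gap: 0.598
time: 1.77
position: [0.4632, 0.014, 0.3487]
tool_rot: [-0.0, 0.038, 0.999, 0.0]
wrist_force: [0.3, -0.2, -0.1]
finger_gap: 0.602
time: 2.18
position: [0.4388, -0.1809, 0.2944]
tool_rot: [0.0, 0.038, 0.999, 0.0]
wrist_force: [1.1, 0.0, 0.5]
finger_gap: 0.598
time: 2.6
position: [0.4313, -0.2848, 0.2192]
tool_rot: [-0.003, 0.039, 0.999, 0.0]
wrist_force: [-0.0, 0.5, -0.8]
finger_gap: 0.6
```

```bash
python3 - <<'E'
from h import *
o=sensors.get_obs();print(o["position"],o["tool_rot"],o["wrist_force"],o["joint_positions"],o["time"])
t=imaging.get_image("top");s=imaging.get_image("side")
a=cv2.resize(t[180:355,380:555],(400,400));b=cv2.resize(s[240:400,310:470],(400,400));cv2.imwrite("pics/k1.png",np.hstack([a,b]))
E
```

```text
[ 0.43131752 -0.28483792  0.21919324] [-3.09796117e-03  3.94673175e-02  9.99216058e-01  5.97712740e-05] [-0.04181245  0.488102   -0.77322729] [-0.32990272  0.16912971  0.91618128  1.92541948 -0.14531266  1.12215393
  2.13527196] 2.6
```

View pics/k1.png

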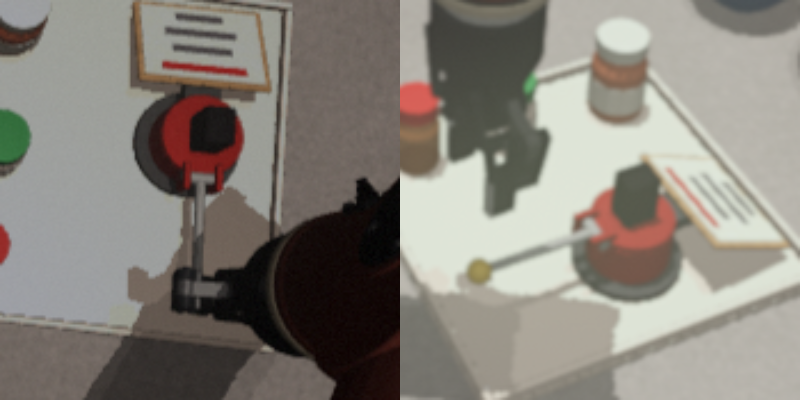

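```bash
python3 -m inch '[[0,0,0,0.1,-0.08,-0.9,0.6],[0,0,0,0.1,-0.08,-1.8,0.6],[0,0,0,0.1,-0.08,-2.6,0.6],[0,0,0,0.1,-0.08,-3.2,0.6],[0,0,0,0.1,-0.08,-3.4,0.6]]'; python3 - <<'E'
from h import *
o=sensors.get_obs();print(o["position"],o["tool_rot"])
t=imaging.get_image("top");s=imaging.get_image("side")
a=cv2.resize(t[180:355,380:555],(400,400));b=cv2.resize(s[280:380,310:410],(400,400));cv2.imwrite("pics/k2.png",np.hstack([a,b]))
E
```

```text
time: 3.12
position: [0.4371, -0.2846, 0.1199]
tool_rot: [-0.001, 0.036, 0.999, 0.001]
wrist_force: [-0.4, 0.6, -0.8]
finger_gap: 0.6
[ 0.43705189 -0.28459769  0.11987202] [-6.86506151e-04  3.63311960e-02  9.99339275e-01  7.65941641e-04]
```

View pics/k2.png

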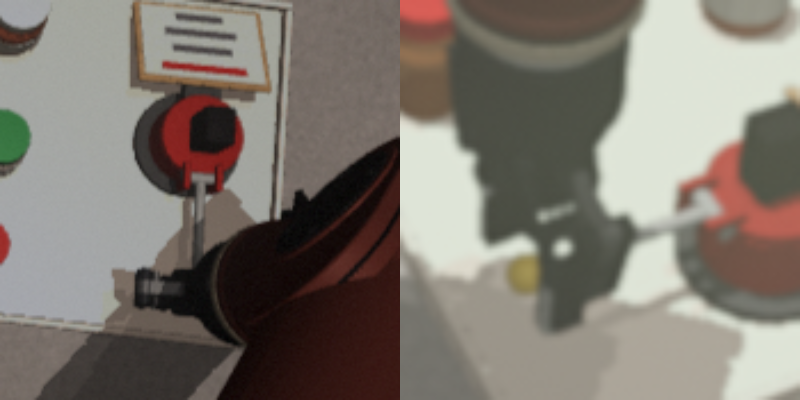

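```bash
python3 - <<'E'
from h import *
f=lambda P:(proj("side",P)-[310,280])*4+[400,0]
print(f((.437,-.31,.047)),f((.437,-.32,.047)),f((.437,-.2846,.066)),f((.4346,-.2873,.061)))
E
```

```text
[553.85101213 322.69696407] [565.5332855 337.8453908] [526.22098213 258.68863252] [524.5732715  271.63817137]
```

The knob at crop (525,272) lies where predicted, between the fingers. Closing on it.

```bash
python3 -m inch '[[0,0,0,-0.08,-0.09,-0.1,0.6],[0,0,0,-0.08,-0.09,-0.15,0.4],[0,0,0,-0.08,-0.09,-0.15,0.1],[0,0,0,-0.08,-0.09,-0.15,0.1],[0,0,0,-0.08,-0.09,-0.15,0.1]]' 20;python3 -m inch '[[0,0,0,0,0,0,0.1],[0,0,0,0,0,0,0.1],[0,0,0,0,0,0,0.1]]'
```

```text
time: 3.63
position: [0.4348, -0.2892, 0.1171]
tool_rot: [0.001, 0.038, 0.999, 0.0]
wrist_force: [0.1, 1.3, 2.2]
finger_gap: 0.216
time: 3.88
position: [0.4347, -0.2892, 0.1167]
tool_rot: [0.0, 0.038, 0.999, -0.0]
wrist_force: [1.3, 0.5, 2.5]
finger_gap: 0.216
```

```bash
python3 -m inch '[[0,0,0,0.01,0,0.165,0.1],[0,0,0,0.035,0,0.33,0.1],[0,0,0,0.065,0,0.5,0.1],[0,0,0,0.12,-0.01,0.74,0.1],[0,0,0,0.2,-0.015,0.98,0.1]]'; python3 - <<'E'
from h import *
t=imaging.get_image("top");s=imaging.get_image("side")
a=cv2.resize(t[180:355,380:555],(400,400));b=cv2.resize(s[260:380,330:450],(400,400));cv2.imwrite("pics/k3.png",np.hstack([a,b]))
E
```

```text
time: 4.3
position: [0.44, -0.2896, 0.1463]
tool_rot: [-0.001, 0.038, 0.999, 0.0]
wrist_force: [0.4, 0.2, -1.2]
finger_gap: 0.212
```

View pics/k3.png

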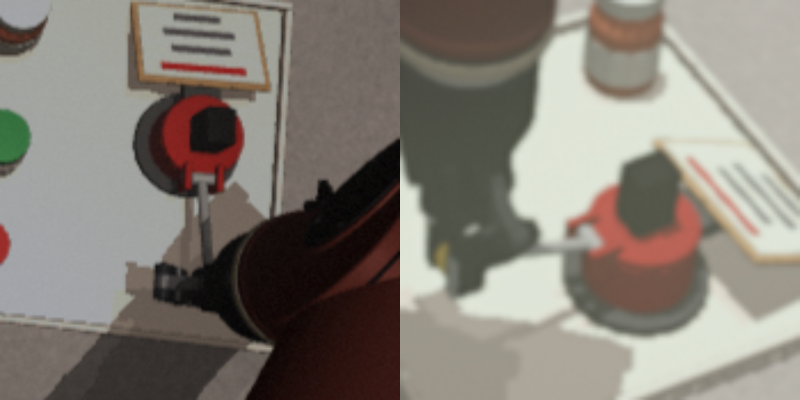

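```bash
python3 -m inch '[[0,0,0,0.09,-0.005,0.24,0.1],[0,0,0,0.2,-0.015,0.45,0.1],[0,0,0,0.34,-0.025,0.67,0.1],[0,0,0,0.48,-0.035,0.87,0.1],[0,0,0,0.64,-0.045,1.06,0.1]]';  python3 -m inch '[[0,0,0,0.08,-0.005,0.09,0.1],[0,0,0,0.16,-0.01,0.18,0.1],[0,0,0,0.22,-0.015,0.24,0.1],[0,0,0,0.22,-0.015,0.24,0.1]]'; python3 - <<'E'
from h import *
t=imaging.get_image("top");s=imaging.get_image("side")
a=cv2.resize(t[180:355,380:555],(400,400));b=cv2.resize(s[260:380,330:450],(400,400));cv2.imwrite("pics/k4.png",np.hstack([a,b]))
E
```

```text
time: 4.82
position: [0.4599, -0.291, 0.1783]
tool_rot: [-0.0, 0.038, 0.999, 0.0]
wrist_force: [-1.8, 0.0, -1.2]
finger_gap: 0.216
time: 5.15
position: [0.4669, -0.2915, 0.1852]
tool_rot: [0.0, 0.037, 0.999, -0.0]
wrist_force: [0.3, 0.9, 0.3]
finger_gap: 0.21
```

View pics/k4.png

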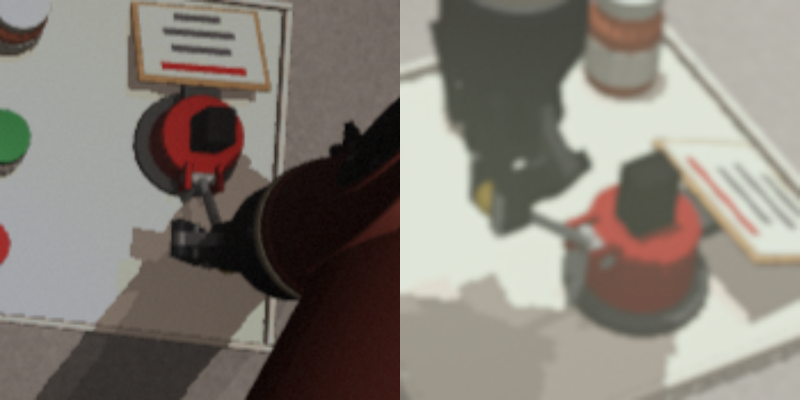

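Handle is raised to about 0.82 rad and the holder has not moved. Releasing and going over the grip block.

```bash
python3 -m inch '[[0,0,0,0,0,0,0.7],[0,0,0,0,0,0,0.7],[0,0,0,0,0,0,0.7],[0,0,0,0,0,0.8,0.8],[0,0,0,0,0,2,0.8]]';  python3 -m inch '[[0,0,0,0,0,1,0.8],[0,0,0,0.7,-0.05,1.9,0.8],[0,0,0,1.9,-0.1,1.9,0.8],[0,0,0,3,-0.2,1.9,0.8],[0,0,0,3.4,-0.22,1.9,0.8]]'; python3 - <<'E'
from h import *
t=imaging.get_image("top");s=imaging.get_image("side")
a=cv2.resize(t[180:355,380:555],(400,400));b=cv2.resize(s[240:380,330:470],(400,400));cv2.imwrite("pics/k5.png",np.hstack([a,b]))
E
```

```text
time: 5.67
position: [0.4647, -0.2904, 0.2428]
tool_rot: [-0.003, 0.038, 0.999, 0.001]
wrist_force: [1.0, -0.2, 0.6]
finger_gap: 0.801
time: 6.08
position: [0.5726, -0.2962, 0.3013]
tool_rot: [0.001, 0.035, 0.999, 0.0]
wrist_force: [-0.8, 1.7, 0.7]
finger_gap: 0.8
```

View pics/k5.png

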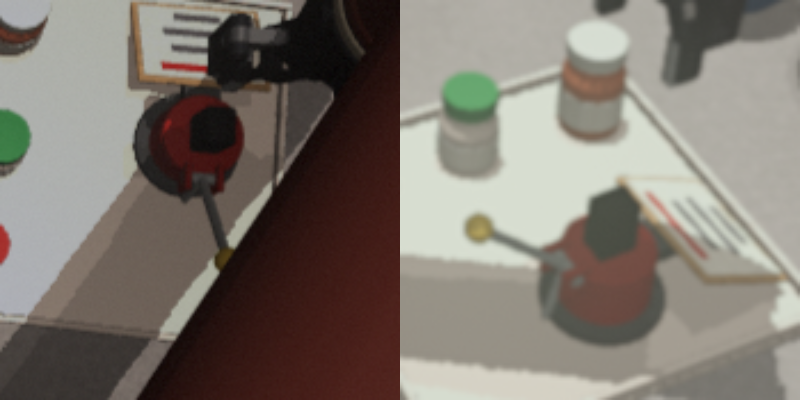

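```bash
python3 - <<'E'
from h import *
print(tri((477.3,293.5),(357.7,319.8)))
# top face of grip, z=.104: top view centre px
print("grip top", plane("top",(380+213*.4375,180+128*.4375),.104-.0), sensors.get_obs()["position"])
print(proj("top",(.5693,-.298,.104)),proj("side",(.5693,-.298,.104)), proj("top",(.5693,-.298,.084)),proj("side",(.5693,-.298,.084)))
t=imaging.get_image("top");s=imaging.get_image("side")
a=cv2.resize(cv2.convertScaleAbs(t[220:270,445:495],alpha=2.5),(400,400),interpolation=0);b=cv2.resize(cv2.convertScaleAbs(s[290:350,380:440],alpha=2),(400,400),interpolation=0);cv2.imwrite("pics/k6.png",np.hstack([a,b]))
E
```

```text
(array([ 0.46438461, -0.28964025,  0.12320245]), np.float64(0.0031108913628599554))
grip top [ 0.5652336  -0.29184488  0.104     ] [ 0.57037486 -0.29704236  0.30069684]
[476.55578966 233.78550717] [404.81810463 309.46586652] [473.00016824 235.79484226] [403.70680698 316.71875327]
```

View pics/k6.png

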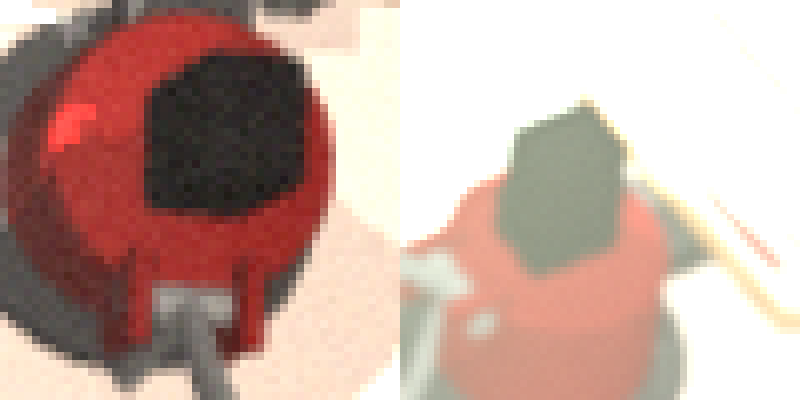

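```bash
python3 -m inch '[[0,0,0,-0.05,-0.05,-1.2,0.8],[0,0,0,-0.08,-0.05,-2.4,0.8],[0,0,0,-0.08,-0.05,-3.6,0.8],[0,0,0,-0.08,-0.05,-4.6,0.8],[0,0,0,-0.08,-0.05,-5,0.8]]'; python3 -m inch '[[0,0,0,0,0,-0.2,0.8],[0,0,0,0,0,-0.35,0.8],[0,0,0,0,0,-0.35,0.8]]'; python3 - <<'E'
from h import *
o=sensors.get_obs();print(o["position"],o["tool_rot"])
t=imaging.get_image("top");s=imaging.get_image("side")
a=cv2.resize(t[180:355,380:555],(400,400));b=cv2.resize(s[260:360,350:450],(400,400));cv2.imwrite("pics/k7.png",np.hstack([a,b]))
E
```

```text
time: 6.7
position: [0.563, -0.2987, 0.1482]
tool_rot: [-0.002, 0.038, 0.999, 0.001]
wrist_force: [-0.8, -0.3, 0.3]
finger_gap: 0.8
time: 6.95
position: [0.5659, -0.3, 0.1423]
tool_rot: [0.001, 0.038, 0.999, -0.0]
wrist_force: [0.0, 0.1, 0.9]
finger_gap: 0.798
[ 0.56593581 -0.29997236  0.14233175] [ 6.11294308e-04  3.77838669e-02  9.99285721e-01 -2.30374632e-04]
```

View pics/k7.png

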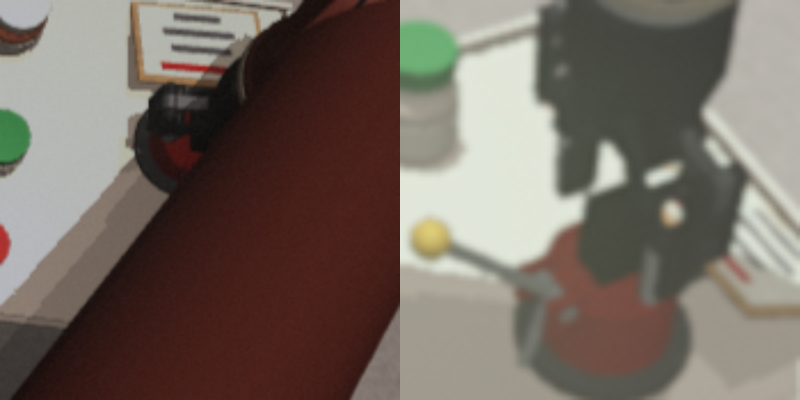

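```bash
python3 -m inch '[[0,0,0,0.06,0.05,-0.1,0.8],[0,0,0,0.06,0.05,-0.1,0.5],[0,0,0,0.06,0.05,-0.1,0.2],[0,0,0,0.06,0.05,-0.1,0.15],[0,0,0,0.06,0.05,-0.1,0.15]]' 60; python3 -m inch '[[0,0,0,0,0,0,0.15],[0,0,0,0,0,0,0.15],[0,0,0,0,0,0,0.15],[0,0,0,0,0,0.1,0.15],[0,0,0,0,0,0.3,0.15]]'; python3 -m inch '[[0,0,0,0,0,0.3,0.15],[0,0,0,0,0,0.6,0.15],[0,0,0,0,0,0.6,0.15]]';  python3 - <<'E'
from h import *
o=sensors.get_obs();print(o["position"],o["tool_rot"],o["wrist_force"],o["torque"])
t=imaging.get_image("top");s=imaging.get_image("side")
a=cv2.resize(t[180:355,380:555],(400,400));b=cv2.resize(s[240:360,340:460],(400,400));cv2.imwrite("pics/k8.png",np.hstack([a,b]))
E
```

```text
time: 7.47
position: [0.5678, -0.2982, 0.1387]
tool_rot: [0.0, 0.038, 0.999, -0.0]
wrist_force: [1.3, -1.7, -2.7]
finger_gap: 0.273
time: 7.88
position: [0.5663, -0.2972, 0.1456]
tool_rot: [-0.002, 0.038, 0.999, 0.001]
wrist_force: [-0.3, 0.5, -8.1]
finger_gap: 0.268
time: 8.13
position: [0.5682, -0.2987, 0.1675]
tool_rot: [0.001, 0.038, 0.999, -0.0]
wrist_force: [0.8, -0.8, -8.3]
finger_gap: 0.276
[ 0.56816118 -0.29866629  0.16747493] [ 1.14527513e-03  3.77402289e-02  9.99286811e-01 -4.83514845e-04] [ 0.78534236 -0.79291748 -8.30474485] [-0.09277611 -0.12839225  0.00111755]
```

View pics/k8.png

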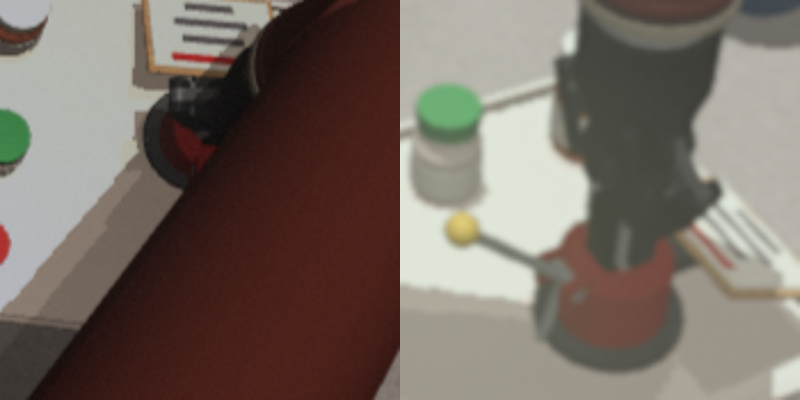

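```bash
python3 -m inch '[[0,0,0,0,0,0.6,0.15],[0,0,0,0,0,1.6,0.15],[0,0,0,0,0,2.6,0.15],[0,0,0,0,0,3.6,0.15],[0,0,0,0,0,4.6,0.15]]'; python3 -m inch '[[0,0,0,0,0.3,0.8,0.15],[0,0,0,0,1,1.4,0.15],[0,0,0,0,1.9,1.8,0.15],[0,0,0,0,2.9,1.8,0.15],[0,0,0,0,3.9,1.8,0.15]]'; python3 -m inch '[[0,0,0,0,1,0,0.15],[0,0,0,0,2,0,0.15],[0,0,0,0,3,0,0.15],[0,0,0,0,4,0,0.15],[0,0,0,0,5,0,0.15]]'; python3 -m inch '[[0,0,0,0,1,0,0.15],[0,0,0,0,2,0,0.15],[0,0,0,0,3,0,0.15],[0,0,0,0,3.8,0,0.15],[0,0,0,0,4.5,0,0.15]]';
```

```text
time: 8.65
position: [0.5671, -0.2979, 0.3042]
tool_rot: [-0.0, 0.038, 0.999, 0.0]
wrist_force: [1.6, -0.7, -7.8]
finger_gap: 0.271
time: 9.07
position: [0.5673, -0.1805, 0.3578]
tool_rot: [0.0, 0.038, 0.999, 0.0]
wrist_force: [0.9, 0.5, -8.9]
finger_gap: 0.277
time: 9.48
position: [0.567, -0.0298, 0.3569]
tool_rot: [-0.0, 0.038, 0.999, 0.0]
wrist_force: [1.6, -0.3, -8.1]
finger_gap: 0.274
time: 9.9
position: [0.567, 0.1062, 0.3567]
tool_rot: [-0.001, 0.037, 0.999, 0.0]
wrist_force: [0.5, 0.7, -8.7]
finger_gap: 0.274
```

```bash
python3 -m inch '[[0,0,0,0.05,0.8,0,0.15],[0,0,0,0.1,1.7,0,0.15],[0,0,0,0.12,2.5,0,0.15],[0,0,0,0.12,2.95,0,0.15],[0,0,0,0.12,2.95,0,0.15]]'; python3 - <<'E'
from h import *
o=sensors.get_obs();print(o["position"],o["tool_rot"],o["wrist_force"],o["torque"])
t=imaging.get_image("top");s=imaging.get_image("side")
cv2.imwrite("pics/t9.png",t);cv2.imwrite("pics/s9.png",s)
a=cv2.resize(t[130:330,100:300],(400,400));b=cv2.resize(s[40:260,210:430],(400,400));cv2.imwrite("pics/k9.png",np.hstack([a,b]))
E
```

```text
time: 10.32
position: [0.5702, 0.1969, 0.3562]
tool_rot: [-0.001, 0.035, 0.999, 0.0]
wrist_force: [-1.9, -0.3, -9.2]
finger_gap: 0.272
[0.57021763 0.19692351 0.35617732] [-8.80314630e-04  3.49538239e-02  9.99388509e-01  2.52672722e-04] [-1.86868774 -0.31289668 -9.1932505 ] [0.08245777 0.08066225 0.05626552]
```

View pics/k9.png

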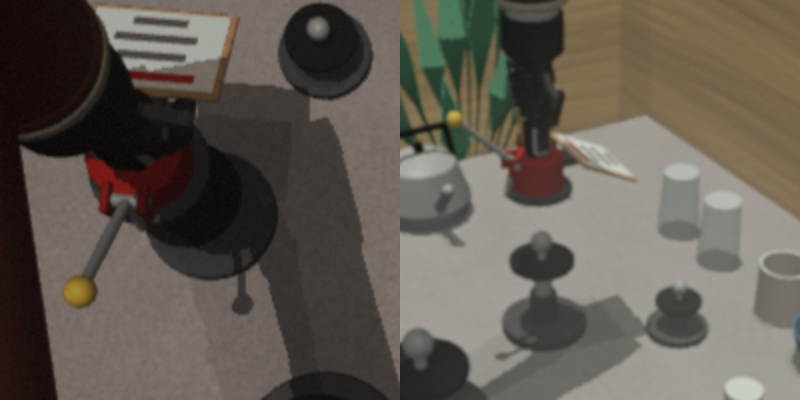

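```bash
python3 - <<'E'
from h import *
s=cv2.imread("pics/s9.png");t=cv2.imread("pics/t9.png")
b=cv2.resize(cv2.convertScaleAbs(s[115:155,260:320],alpha=1.5),(600,400),interpolation=0);cv2.imwrite("pics/k10.png",b)
b=cv2.resize(cv2.convertScaleAbs(s[160:240,250:330],alpha=1.5),(560,560),interpolation=0);cv2.imwrite("pics/k11.png",b)
b=cv2.resize(cv2.convertScaleAbs(t[180:280,130:250],alpha=3),(600,500),interpolation=0);cv2.imwrite("pics/k12.png",b)
E
```

```text
(no output)
```

View pics/k10.png

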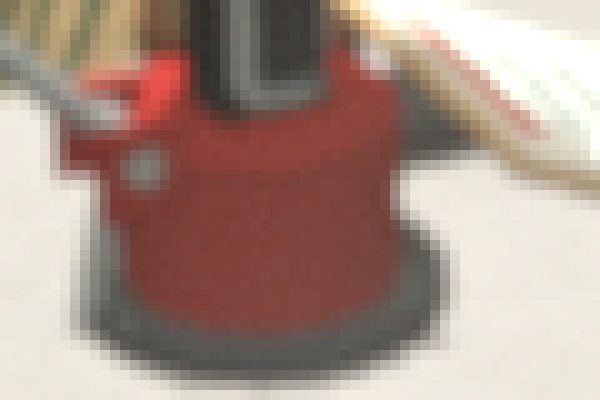

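View pics/k11.png

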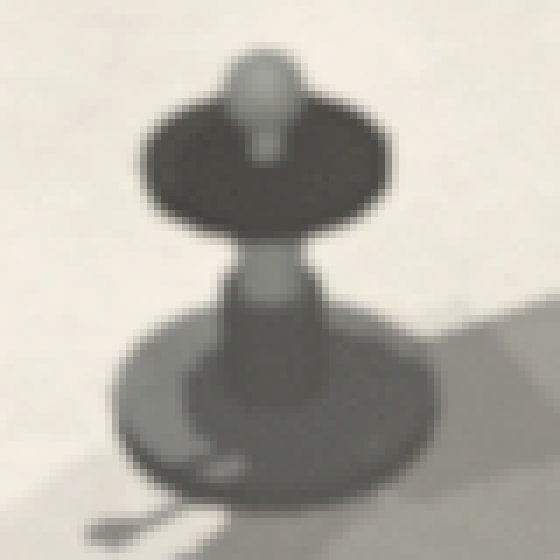

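View pics/k12.png

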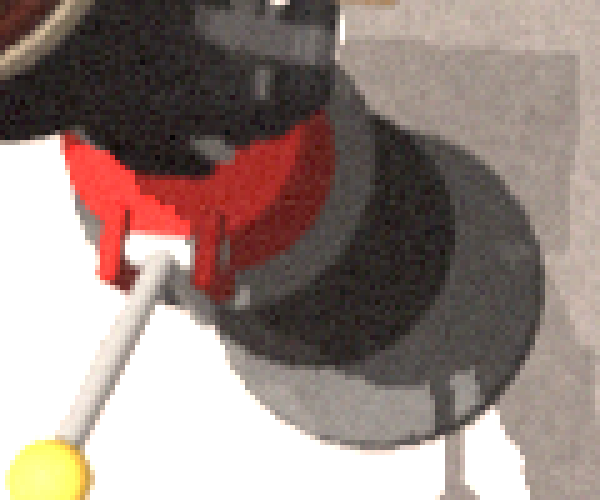

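```bash
python3 - <<'E'
from h import *
for z in(.01,.115,.146,.2235,.23): print(z,proj("side",(.572,.195,z)),proj("top",(.572,.195,z)))
o=sensors.get_obs();p=o["position"];print(p);print(proj("side",(p[0],p[1],.23)),proj("top",(p[0],p[1],.2235+.053)))
print("px/mm", proj("side",(.573,.195,.22))-proj("side",(.572,.195,.22)),proj("side",(.572,.196,.22))-proj("side",(.572,.195,.22)))
# ring right/bottom edge tangent lines in top
t=cv2.imread("pics/t9.png")
K,e=tri((130+47/5,180+480/5),(210+(455-400)*.55,40+118*.55));print("knob",K,e)
E
```

```text
0.01 [288.31943658 216.52307413] [205.45641078 237.12706536]
0.115 [287.09307604 183.00214325] [193.14152169 226.40053457]
0.146 [286.70785266 172.47257563] [188.92986957 222.73209584]
0.2235 [285.69379999 144.75479759] [176.93838884 212.28726062]
0.23 [285.60525281 142.33447855] [175.82360277 211.31625821]
[0.57096606 0.19232657 0.3567063 ]
[285.73145874 142.90007271] [169.15395456 204.6191708 ]
px/mm [ 0.36924828 -0.09840596] [-0.18973246 -0.17444086]
knob [0.46589136 0.20256779 0.34580904] 0.004545188848442967
```

```bash
python3 -m inch '[[0,0,0,0.03,0.08,-0.4,0.15],[0,0,0,0.03,0.08,-0.8,0.15],[0,0,0,0.03,0.08,-1.2,0.15],[0,0,0,0.03,0.08,-1.2,0.15],[0,0,0,0.03,0.08,-1.2,0.15]]';python3 -m inch '[[0,0,0,0,0,0,0.15],[0,0,0,0,0,0,0.15],[0,0,0,0,0,0,0.15]]'; python3 - <<'E'
from h import *
o=sensors.get_obs();print(o["position"],o["tool_rot"],o["wrist_force"],o["torque"])
t=imaging.get_image("top");s=imaging.get_image("side");print(sensors.get_obs()["position"])
cv2.imwrite("pics/t13.png",t);cv2.imwrite("pics/s13.png",s)
b=cv2.resize(cv2.convertScaleAbs(s[120:230,250:330],alpha=1.5),(436,600),interpolation=0)
a=cv2.resize(cv2.convertScaleAbs(t[190:280,140:250],alpha=3),(364,298),interpolation=0)
cv2.imwrite("pics/k13.png",b)
a=cv2.resize(cv2.convertScaleAbs(t[180:280,130:250],alpha=3),(600,500),interpolation=0);cv2.imwrite("pics/k14.png",a)
E
```

```text
time: 10.83
position: [0.5715, 0.1943, 0.3199]
tool_rot: [-0.001, 0.038, 0.999, -0.001]
wrist_force: [1.0, 0.8, -8.4]
finger_gap: 0.27
time: 11.08
position: [0.5724, 0.1948, 0.3219]
tool_rot: [0.0, 0.038, 0.999, 0.0]
wrist_force: [-0.3, -0.8, -8.7]
finger_gap: 0.271
[0.57236065 0.19482127 0.32192528] [4.60938109e-04 3.76912400e-02 9.99289298e-01 2.37849289e-04] [-0.32625827 -0.84778157 -8.65446509] [ 0.00425243 -0.06362055  0.02606195]
[0.57226283 0.19485043 0.32177909]
```

View pics/k13.png

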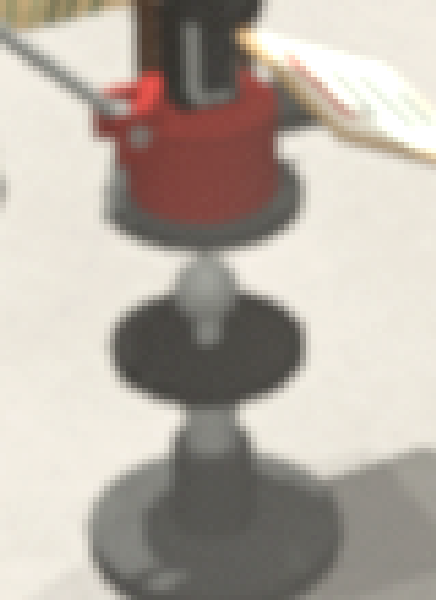

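View pics/k14.png

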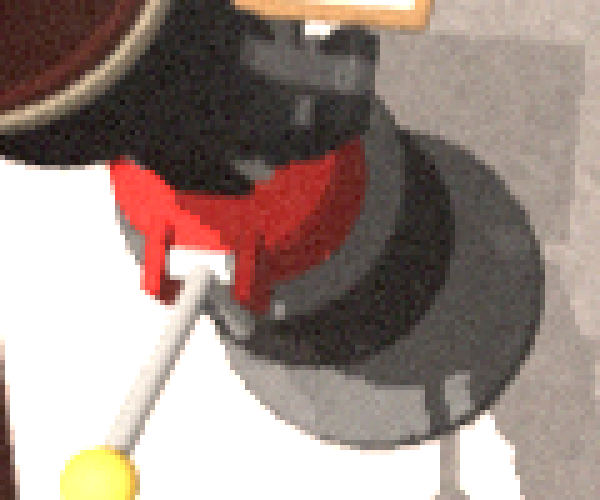

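```bash
python3 - <<'E'
from h import *
def ext(n,c,r,z):
    a=np.linspace(0,2*np.pi,360);P=np.array([proj(n,(c[0]+r*np.cos(i),c[1]+r*np.sin(i),z)) for i in a]);return P.min(0),P.max(0)
for z in(.1895,.196): print("ring",z,ext("top",(.5723,.1949),.045,z),ext("side",(.5723,.1949),.045,z))
for z in(.11,.115,.12):print("collar",z,ext("top",(.572,.195),.046,z),ext("side",(.572,.195),.046,z))
t=cv2.cvtColor(cv2.imread("pics/t13.png"),6);s=cv2.cvtColor(cv2.imread("pics/s13.png"),6)
print("top rows");print(t[216,205:226]);print(t[225,208:226]);print("col188",t[236:262,188]);print("col184",t[236:262,184])
print("side ring");[print(r,s[r,264:312]) for r in(153,156,157,158)]
print("collar");[print(r,s[r,264:312]) for r in(182,184,186)]
print(s[150:200,288])
E
```

```text
ring 0.1895 (array([153.42169925, 189.0730789 ]), array([211.54410546, 245.30731687])) (array([267.83002975, 148.21241398]), array([304.66981759, 166.60755403]))
ring 0.196 (array([152.16145678, 187.96681472]), array([210.75631145, 244.63624396])) (array([267.68670492, 145.90638403]), array([304.64213312, 164.22962966]))
collar 0.11 (array([166.68803647, 200.91994134]), array([220.77429888, 253.47397135])) (array([268.99343717, 175.13463668]), array([305.26610306, 194.74186712]))
collar 0.115 (array([165.88184751, 200.21187707]), array([220.27509488, 253.05134288])) (array([268.89002785, 173.48729161]), array([305.24698694, 193.0491227 ]))Traceback (most recent call last):
  File "<stdin>", line 5, in <module>
  File "<stdin>", line 3, in ext
  File "h.py", line 15, in proj
    p=imaging.camera_params(n);K=p["mtx"];T=p["T"]
ValueError: time passes only in moves, steps and waits
```

```bash
sed -i 's/imaging.camera_params(n)/CP[n]/' h.py; sed -i '2a CP={n:imaging.camera_params(n) for n in("side","top")}' h.py; python3 - <<'E'
from h import *
t=cv2.cvtColor(cv2.imread("pics/t13.png"),6);s=cv2.cvtColor(cv2.imread("pics/s13.png"),6)
print("top rows");print(t[216,205:226]);print(t[225,208:226]);print("col188",t[236:262,188]);print("col184",t[236:262,184])
print("side ring");[print(r,s[r,264:312]) for r in(153,155,157)]
print("collar");[print(r,s[r,264:312]) for r in(182,184,186)]
print(s[150:200,288])
E
```

```text
top rows
[25 26 25 27 26 25 17 17 12 12 15 14 13 19 27 27 26 27 25 28 25]
[22 17 16 12 14 13 16 14 15 11 14 15 14 25 26 25 24 26]
col188 [24 26 25 28 27 27 25 18 18 14 16 20 21 24 21 21 20 35 48 50 51 54 56 55
 58 58]
col184 [22 24 18 24 29 32 32 30 21 18 18 20 22 22 21 22 37 53 57 57 59 58 57 56
 56 51]
side ring
153 [155 156 156 155 146 126 101  87  77  64  55  53  53  54  55  56  57  56
  57  57  58  58  58  58  58  58  59  58  58  58  59  58  59  57  57  58
  58  60  61  63  82 120 146 155 156 156 157 156]
155 [154 154 154 151 136 111  90  80  69  60  54  53  54  55  55  56  57  56
  57  58  57  58  58  58  60  58  59  58  58  59  59  59  58  57  57  57
  61  65  66  65  79 113 145 156 157 156 157 156]
157 [153 154 154 152 137 112  90  78  70  62  57  55  54  54  55  56  57  57
  57  57  57  59  59  58  59  58  58  58  60  58  58  58  59  58  61  62
  65  67  65  64  83 122 148 156 156 156 156 155]
collar
182 [156 156 155 154 152 136  99  64  53  51  49  47  47  46  48  48  46  47
  48  48  49  58  71  79  79  69  57  50  49  50  50  50  49  50  50  52
  51  51  51  49  55  95 139 156 158 158 157 157]
184 [155 155 156 155 153 138 101  63  52  52  50  47  48  46  47  47  47  47
  49  48  48  48  48  50  49  49  49  49  50  49  50  51  50  51  51  52
  52  52  51  49  55  97 139 155 157 156 157 157]
186 [156 155 156 156 157 148 116  74  52  50  48  47  47  47  48  48  49  48
  47  49  49  49  50  48  50  50  50  49  49  50  49  50  52  51  51  51
  51  51  49  50  68 110 144 156 157 158 158 157]
[ 57  58  58  58  59  60  59  59  59  59  60  61  61  60  59  73  95 101
 103 105 107 107 105 101  96  90  86  81  81  86  88  87  79  61  49  50
  50  49  49  48  48  49  47  51  66  84  89  90  88  89]
```

Holder ring and stand agree to within about 1–2 mm. I'll correct by (-1.2,-0.7) mm and lower by feel.

```bash
python3 -m inch '[[0,0,0,-0.04,-0.02,-0.1,0.15],[0,0,0,-0.04,-0.02,-0.3,0.15],[0,0,0,-0.04,-0.02,-0.5,0.15],[0,0,0,-0.04,-0.02,-0.65,0.15],[0,0,0,-0.04,-0.02,-0.75,0.15]]';python3 -m inch '[[0,0,0,0,0,-0.05,0.15],[0,0,0,0,0,-0.1,0.15],[0,0,0,0,0,-0.15,0.15],[0,0,0,0,0,-0.2,0.15]]'; python3 -m inch '[[0,0,0,0,0,-0.05,0.15],[0,0,0,0,0,-0.1,0.15],[0,0,0,0,0,-0.15,0.15],[0,0,0,0,0,-0.2,0.15]]';
```

```text
time: 11.6
position: [0.5705, 0.1943, 0.2976]
tool_rot: [-0.001, 0.038, 0.999, -0.0]
wrist_force: [-0.7, 0.7, -9.3]
finger_gap: 0.276
time: 11.93
position: [0.571, 0.1942, 0.2928]
tool_rot: [0.0, 0.038, 0.999, 0.0]
wrist_force: [-1.0, -0.4, -9.1]
finger_gap: 0.271
time: 12.27
position: [0.5709, 0.1943, 0.2867]
tool_rot: [0.0, 0.038, 0.999, 0.0]
wrist_force: [-0.1, -0.1, -9.1]
finger_gap: 0.275
```

```bash
python3 -m inch '[[0,0,0,0,0,-0.05,0.15],[0,0,0,0,0,-0.1,0.15],[0,0,0,0,0,-0.15,0.15],[0,0,0,0,0,-0.2,0.15]]'; python3 -m inch '[[0,0,0,0,0,-0.05,0.15],[0,0,0,0,0,-0.1,0.15],[0,0,0,0,0,-0.15,0.15],[0,0,0,0,0,-0.2,0.15]]'; python3 - <<'E'
from h import *
s=imaging.get_image("side");print(sensors.get_obs()["wrist_force"],sensors.get_obs()["torque"])
b=cv2.resize(cv2.convertScaleAbs(s[120:230,250:330],alpha=1.5),(436,600),interpolation=0)
cv2.imwrite("pics/k15.png",b)
E
```

```text
time: 12.6
position: [0.5709, 0.1942, 0.2807]
tool_rot: [-0.0, 0.038, 0.999, -0.0]
wrist_force: [0.6, -0.8, -8.7]
finger_gap: 0.274
time: 12.93
position: [0.5709, 0.1943, 0.2747]
tool_rot: [0.0, 0.038, 0.999, -0.0]
wrist_force: [0.0, 1.3, -8.2]
finger_gap: 0.27
[ 0.59471814  0.14410604 -9.26741519] [-0.02060055  0.02917557 -0.03272948]
```

View pics/k15.png

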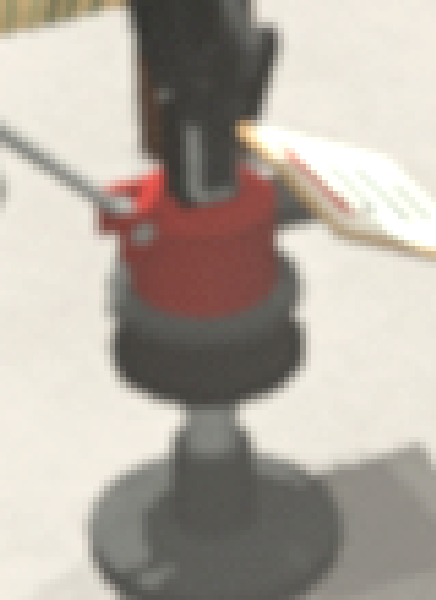

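```bash
for i in 1; do :; done; python3 -m inch '[[0,0,0,0,0,-0.05,0.15],[0,0,0,0,0,-0.1,0.15],[0,0,0,0,0,-0.15,0.15],[0,0,0,0,0,-0.2,0.15]]'; python3 -m inch '[[0,0,0,0,0,-0.05,0.15],[0,0,0,0,0,-0.1,0.15],[0,0,0,0,0,-0.15,0.15],[0,0,0,0,0,-0.2,0.15]]'; python3 -m inch '[[0,0,0,0,0,-0.03,0.15],[0,0,0,0,0,-0.06,0.15],[0,0,0,0,0,-0.1,0.15]]'
```

```text
time: 13.32
position: [0.5709, 0.1942, 0.2687]
tool_rot: [-0.0, 0.038, 0.999, -0.0]
wrist_force: [1.1, 0.9, -8.6]
finger_gap: 0.276
time: 13.65
position: [0.5709, 0.1942, 0.2626]
tool_rot: [-0.0, 0.038, 0.999, -0.0]
wrist_force: [-0.2, -0.2, -8.6]
finger_gap: 0.276
time: 13.9
position: [0.5709, 0.1943, 0.2598]
tool_rot: [0.0, 0.038, 0.999, 0.0]
wrist_force: [-1.0, -0.8, -8.6]
finger_gap: 0.273
```

```bash
python3 -m inch '[[0,0,0,0,0,-0.03,0.15],[0,0,0,0,0,-0.06,0.15],[0,0,0,0,0,-0.08,0.15]]';python3 -m inch '[[0,0,0,0,0,-0.03,0.15],[0,0,0,0,0,-0.06,0.15],[0,0,0,0,0,-0.08,0.15]]'
```

```text
time: 14.15
position: [0.5709, 0.1942, 0.2573]
tool_rot: [-0.0, 0.038, 0.999, -0.0]
wrist_force: [0.2, 0.0, -8.5]
finger_gap: 0.273
time: 14.4
position: [0.5709, 0.1943, 0.2549]
tool_rot: [-0.0, 0.038, 0.999, -0.0]
wrist_force: [0.9, 0.7, -8.4]
finger_gap: 0.274
```

```bash
python3 -m inch '[[0,0,0,0,0,-0.03,0.15],[0,0,0,0,0,-0.06,0.15],[0,0,0,0,0,-0.08,0.15]]'
```

```text
time: 14.65
position: [0.5709, 0.1942, 0.2525]
tool_rot: [-0.0, 0.038, 0.999, -0.0]
wrist_force: [0.1, 0.9, -9.0]
finger_gap: 0.267
```

```bash
python3 -m inch '[[0,0,0,0,0,-0.02,0.15],[0,0,0,0,0,-0.04,0.15],[0,0,0,0,0,-0.05,0.15]]'
```

```text
time: 14.9
position: [0.5709, 0.1943, 0.2517]
tool_rot: [0.0, 0.038, 0.999, 0.0]
wrist_force: [-4.3, -0.1, 1.4]
finger_gap: 0.273
```

```bash
python3 - <<'E'
from h import *
s=imaging.get_image("side");t=imaging.get_image("top");o=sensors.get_obs();print(o["position"],o["wrist_force"],o["torque"])
b=cv2.resize(cv2.convertScaleAbs(s[140:230,250:330],alpha=1.5),(480,540),interpolation=2)
a=cv2.resize(cv2.convertScaleAbs(t[190:290,140:200],alpha=3),(300,540),interpolation=2)
cv2.imwrite("pics/k16.png",np.hstack([b,a]))
E
```

```text
[0.57090506 0.19422212 0.25171513] [-5.37112467 -0.29135181  0.82123178] [-0.29886932  0.9538125  -0.00700975]
```

View pics/k16.png

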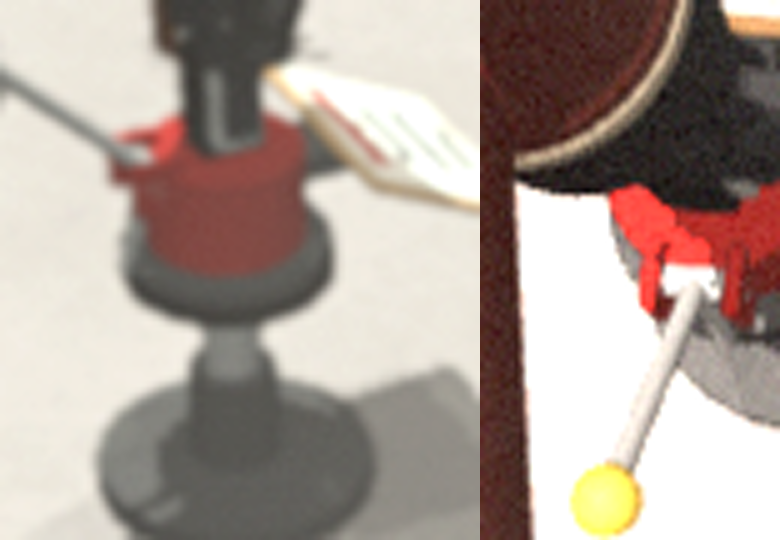

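```bash
python3 -m inch '[[0,0,0,-0.01,0,0,0.15],[0,0,0,-0.02,0,-0.01,0.15],[0,0,0,-0.02,0,-0.015,0.15]]'; python3 -c "
from h import *
o=sensors.get_obs();print(o['position'],o['wrist_force'],o['torque'])"
```

```text
time: 15.25
position: [0.5708, 0.1942, 0.2517]
tool_rot: [0.001, 0.038, 0.999, 0.0]
wrist_force: [-3.6, -1.0, 7.7]
finger_gap: 0.277
[0.5707998  0.19420225 0.25169057] [-3.60538481 -0.96620631  7.65589999] [-0.47477653  0.87700382  0.01605573]
```

```bash
python3 -m inch '[[0,0,0,-0.01,0,0.015,0.15],[0,0,0,-0.01,0,0.015,0.15],[0,0,0,-0.01,0,0.015,0.33],[0,0,0,-0.01,0,0.015,0.45],[0,0,0,-0.01,0,0.015,0.7]]' 20; python3 -m inch '[[0,0,0,0,0,0,0.8],[0,0,0,0,0,0,0.8]]';  python3 - <<'E'
from h import *
s=imaging.get_image("side");o=sensors.get_obs();print(o["position"],o["wrist_force"],o["torque"])
b=cv2.resize(cv2.convertScaleAbs(s[140:230,250:330],alpha=1.5),(480,540),interpolation=2)
cv2.imwrite("pics/k17.png",b)
E
```

```text
time: 15.67
position: [0.57, 0.1944, 0.2511]
tool_rot: [0.0, 0.038, 0.999, 0.0]
wrist_force: [-0.9, 0.3, 0.3]
finger_gap: 0.577
time: 15.83
position: [0.57, 0.1943, 0.2511]
tool_rot: [-0.0, 0.038, 0.999, -0.0]
wrist_force: [-0.1, -0.6, 0.5]
finger_gap: 0.799
[0.56997515 0.19426942 0.25107039] [-0.28873022 -0.24585849  0.18732853] [0.03657086 0.03094323 0.00442597]
```

View pics/k17.png

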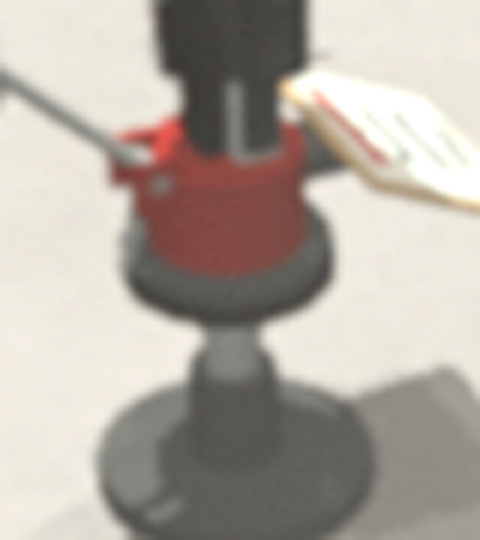

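```bash
python3 -m inch '[[0,0,0,0,0,0.5,0.8],[0,0,0,0,0,1.4,0.8],[0,0,0,0,0,2.4,0.8],[0,0,0,0,0,3.2,0.8],[0,0,0,-0.8,0.05,3.5,0.7]]'; python3 -m inch '[[0,0,0,-1,0.1,0,0.6],[0,0,0,-2,0.2,0,0.6],[0,0,0,-2.7,0.25,0,0.6],[0,0,0,-2.7,0.25,0,0.6],[0,0,0,-2.7,0.25,0,0.6]]'; python3 - <<'E'
from h import *
s=imaging.get_image("side");t=imaging.get_image("top");o=sensors.get_obs();print(o["position"],o["wrist_force"])
cv2.imwrite("pics/s18.png",s);cv2.imwrite("pics/t18.png",t)
b=cv2.resize(s[60:240,200:340],(420,540),interpolation=2)
a=cv2.resize(cv2.convertScaleAbs(t[130:310,90:210],alpha=2),(360,540),interpolation=2)
cv2.imwrite("pics/k18.png",np.hstack([b,a]))
E
```

```text
time: 16.3
position: [0.5488, 0.1951, 0.3594]
tool_rot: [0.003, 0.039, 0.999, 0.0]
wrist_force: [-0.8, 0.1, 0.3]
finger_gap: 0.701
time: 16.72
position: [0.4643, 0.2036, 0.3566]
tool_rot: [0.0, 0.037, 0.999, 0.001]
wrist_force: [0.4, 0.1, 0.3]
finger_gap: 0.603
[0.46555224 0.20309703 0.35630478] [ 0.79125451  0.38463532 -0.20238949]
```

View pics/k18.png

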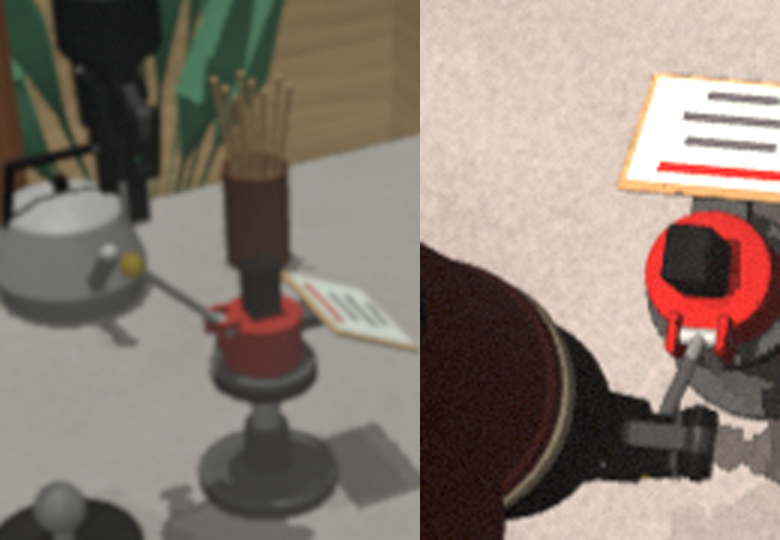

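```bash
python3 - <<'E'
from h import *
print(proj("side",(.466,.202,.241)), ray)
for z in(.235,.241,.247): print(z,plane("side",(243.7,148.3),z))
print("roof",proj("top",(.571,.1943,.119+.053)), "grip sil",proj("top",(.571,.1943,.119+.078)))
t=cv2.imread("pics/t18.png");s=cv2.imread("pics/s18.png")
h=cv2.cvtColor(s,40);m=cv2.inRange(h,(18,100,60),(35,255,255));m[:, :232]=0;m[:,255:]=0;m[:135]=0;m[165:]=0
n,_,st,c=cv2.connectedComponentsWithStats(m);print(st,c)
h=cv2.cvtColor(t,40);m=cv2.inRange(h,(0,0,0),(180,255,22));m[:200]=0;m[230:]=0;m[:,:168]=0;m[:,200:]=0
n,_,st,c=cv2.connectedComponentsWithStats(m);print(st,c)
b=cv2.resize(cv2.convertScaleAbs(s[150:215,255:320],alpha=1.5),(585,585),interpolation=0);cv2.imwrite("pics/k19.png",b)
E
```

```text
[243.29607214 147.55562781] <function ray at 0x7fc21d5b8040>
0.235 [0.46937513 0.20861973 0.235     ]
0.241 [0.4653868  0.19827794 0.241     ]
0.247 [0.46139846 0.18793615 0.247     ]
roof [185.56218911 220.06445898] grip sil [181.71595578 216.7225326 ]
[[     0      0    640    480 307152]
 [   240    144      8      8     48]] [[319.51185732 239.51433818]
 [243.625      147.75      ]]
[[     0      0    640    480 306990]
 [   199    201      1      1      1]
 [   174    205      2      1      2]
 [   172    207      3      5      6]
 [   176    208      1      1      1]
 [   178    208      1      1      1]
 [   171    208     22     21    193]
 [   172    213      1      1      1]
 [   175    213      1      1      1]
 [   177    214      1      1      1]
 [   171    216      2      2      3]] [[319.59222124 239.51368123]
 [199.         201.        ]
 [174.5        205.        ]
 [173.         208.66666667]
 [176.         208.        ]
 [178.         208.        ]
 [185.51813472 220.34196891]
 [172.         213.        ]
 [175.         213.        ]
 [177.         214.        ]
 [171.66666667 216.66666667]]
```

View pics/k19.png

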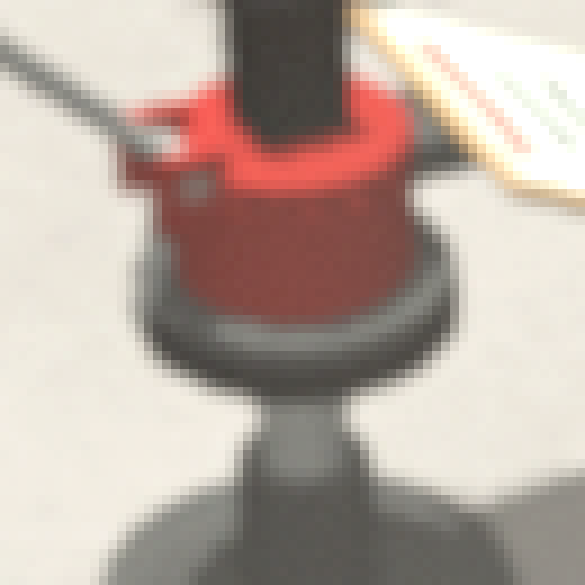

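```bash
python3 -m inch '[[0,0,0,0.01,-0.03,-0.7,0.6],[0,0,0,0.01,-0.03,-1.4,0.6],[0,0,0,0.01,-0.03,-1.9,0.6],[0,0,0,0.01,-0.03,-2,0.6],[0,0,0,0.01,-0.03,-2,0.6]]'; python3 - <<'E'
from h import *
s=imaging.get_image("side");o=sensors.get_obs();print(o["position"],o["wrist_force"])
cv2.imwrite("pics/k20.png",cv2.resize(s[100:200,210:310],(500,500),interpolation=2))
E
```

```text
time: 17.23
position: [0.4656, 0.2018, 0.2952]
tool_rot: [-0.001, 0.038, 0.999, -0.001]
wrist_force: [-1.0, -0.7, 0.3]
finger_gap: 0.602
[0.46592123 0.20205611 0.29625917] [ 0.27766015  0.74037495 -0.58287119]
```

View pics/k20.png

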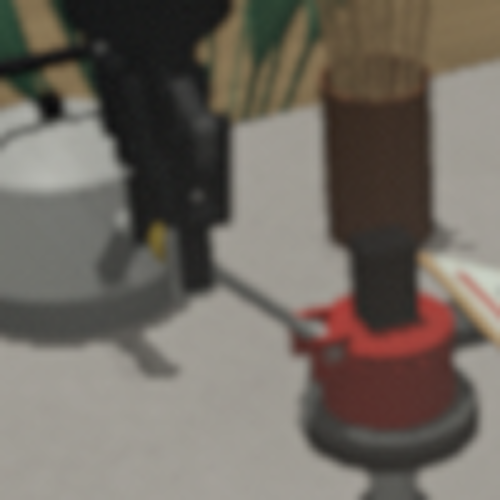

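```bash
python3 -m inch '[[0,0,0,0,0,0,0.4],[0,0,0,0,0,0,0.2],[0,0,0,0,0,0,0.1],[0,0,0,0,0,0,0.1],[0,0,0,0,0,0,0.1]]' 20; python3 -c "
from h import *
o=sensors.get_obs();print(o['position'],o['wrist_force'],o['torque'])"
```

```text
time: 17.7
position: [0.4655, 0.2025, 0.2967]
tool_rot: [0.0, 0.038, 0.999, 0.0]
wrist_force: [-1.0, -0.6, 3.6]
finger_gap: 0.213
[0.46545313 0.20245769 0.29670197] [-1.01476324 -0.61880856  3.60794316] [-0.05678481  0.26915605 -0.05015462]
```

```bash
python3 -m inch '[[0,0,0,-0.09,0.007,-0.1,0.1],[0,0,0,-0.19,0.014,-0.21,0.1],[0,0,0,-0.29,0.02,-0.34,0.1],[0,0,0,-0.39,0.03,-0.475,0.1]]'; python3 -m inch '[[0,0,0,-0.09,0.005,-0.14,0.1],[0,0,0,-0.18,0.01,-0.285,0.1],[0,0,0,-0.25,0.015,-0.435,0.1],[0,0,0,-0.32,0.02,-0.585,0.1]]'
```

```text
time: 18.03
position: [0.4534, 0.2034, 0.2816]
tool_rot: [0.0, 0.038, 0.999, 0.0]
wrist_force: [1.7, 1.3, 1.5]
finger_gap: 0.216
time: 18.37
position: [0.4437, 0.204, 0.2638]
tool_rot: [-0.0, 0.038, 0.999, 0.0]
wrist_force: [0.3, 2.2, 2.5]
finger_gap: 0.21
```

Low forces, so I'll continue to 0.2 rad, then check before closing fully.

```bash
python3 -m inch '[[0,0,0,-0.06,0.005,-0.155,0.1],[0,0,0,-0.12,0.01,-0.31,0.1]]'; python3 -m inch '[[0,0,0,-0.04,0.004,-0.16,0.1],[0,0,0,-0.08,0.007,-0.32,0.1]]'; python3 - <<'E'
from h import *
s=imaging.get_image("side");o=sensors.get_obs();print(o["position"],o["wrist_force"],o["torque"])
cv2.imwrite("pics/k21.png",cv2.resize(s[110:210,220:320],(500,500),interpolation=2))
E
```

```text
time: 18.53
position: [0.4402, 0.2043, 0.2545]
tool_rot: [0.0, 0.038, 0.999, 0.0]
wrist_force: [1.3, 0.5, 1.5]
finger_gap: 0.213
time: 18.7
position: [0.4378, 0.2044, 0.2449]
tool_rot: [-0.0, 0.038, 0.999, 0.0]
wrist_force: [-0.2, 0.4, 3.0]
finger_gap: 0.214
[0.43749369 0.20423735 0.24409079] [1.2522537  1.71107772 0.75777037] [ 0.14028162 -0.50053945  0.01081772]
```

View pics/k21.png

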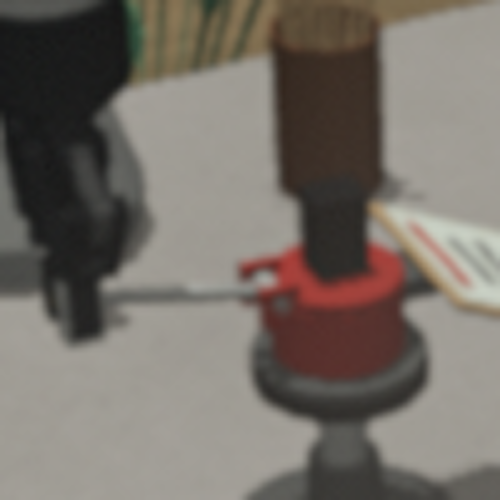

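```bash
python3 -m inch '[[0,0,0,-0.025,0.002,-0.11,0.1],[0,0,0,-0.04,0.003,-0.22,0.1],[0,0,0,-0.05,0.004,-0.33,0.1]]'
```

```text
time: 19.0
position: [0.4363, 0.2044, 0.2352]
tool_rot: [-0.0, 0.038, 0.999, -0.0]
wrist_force: [-0.3, 0.0, 2.8]
finger_gap: 0.211
```

```bash
python3 -m inch '[[0,0,0,-0.008,0,-0.08,0.1],[0,0,0,-0.012,0,-0.16,0.1],[0,0,0,-0.012,0,-0.16,0.1]]'
```

```text
time: 19.25
position: [0.436, 0.2044, 0.2302]
tool_rot: [-0.0, 0.038, 0.999, -0.0]
wrist_force: [-0.5, 0.3, 0.7]
finger_gap: 0.215
```

```bash
python3 -m inch '[[0,0,0,0,0,-0.04,0.1],[0,0,0,0,0,-0.08,0.1],[0,0,0,0,0,-0.08,0.1]]'
```

```text
time: 19.5
position: [0.436, 0.2044, 0.2281]
tool_rot: [-0.0, 0.038, 0.999, -0.0]
wrist_force: [-1.1, 0.3, 0.2]
finger_gap: 0.214
```

```bash
python3 -m inch '[[0,0,0,0,0,-0.02,0.1],[0,0,0,0,0,-0.04,0.1],[0,0,0,0,0,-0.04,0.1]]'
```

```text
time: 19.75
position: [0.436, 0.2044, 0.227]
tool_rot: [-0.0, 0.038, 0.999, -0.0]
wrist_force: [-2.2, -0.9, 2.2]
finger_gap: 0.214
```

```bash
python3 -m inch '[[0,0,0,0,0,-0.02,0.1],[0,0,0,0,0,-0.04,0.1],[0,0,0,0,0,-0.04,0.1]]'
```

```text
time: 20.0
position: [0.436, 0.2044, 0.2258]
tool_rot: [-0.0, 0.038, 0.999, -0.0]
wrist_force: [-3.6, -1.2, 2.3]
finger_gap: 0.214
```

```bash
python3 -m inch '[[0,0,0,0,0,-0.02,0.1],[0,0,0,0,0,-0.03,0.1],[0,0,0,0,0,-0.03,0.1]]'; python3 -c "
from h import *
o=sensors.get_obs();print(o['position'],o['wrist_force'],o['torque'])"
```

```text
time: 20.25
position: [0.4361, 0.2045, 0.2249]
tool_rot: [-0.0, 0.038, 0.999, -0.0]
wrist_force: [-2.3, -0.5, 2.0]
finger_gap: 0.217
[0.43606567 0.20446046 0.22492639] [-2.30827581 -0.52294339  1.99252712] [-0.1016761   0.52294955  0.04476526]
```

```bash
python3 -m inch '[[0,0,0,0,0,-0.02,0.1],[0,0,0,0,0,-0.03,0.1],[0,0,0,0,0,-0.03,0.1]]'
```

```text
time: 20.5
position: [0.4361, 0.2045, 0.2242]
tool_rot: [-0.0, 0.038, 0.999, -0.0]
wrist_force: [-4.2, -0.7, 5.2]
finger_gap: 0.216
```

```bash
python3 -m inch '[[0,0,0,0,0,-0.02,0.1],[0,0,0,0,0,-0.03,0.1],[0,0,0,0,0,-0.03,0.1]]'; python3 - <<'E'
from h import *
s=imaging.get_image("side");o=sensors.get_obs();print(o["position"],o["wrist_force"],o["torque"])
cv2.imwrite("pics/k22.png",cv2.resize(s[110:210,220:320],(500,500),interpolation=2))
E
```

```text
time: 20.75
position: [0.436, 0.2048, 0.2234]
tool_rot: [-0.0, 0.038, 0.999, 0.0]
wrist_force: [-3.7, -1.3, 7.3]
finger_gap: 0.214
[0.43599059 0.20476972 0.22346909] [-5.11431482 -0.54078482  5.93126886] [-9.31826049e-02  1.01198244e+00 -6.82069789e-04]
```

View pics/k22.png

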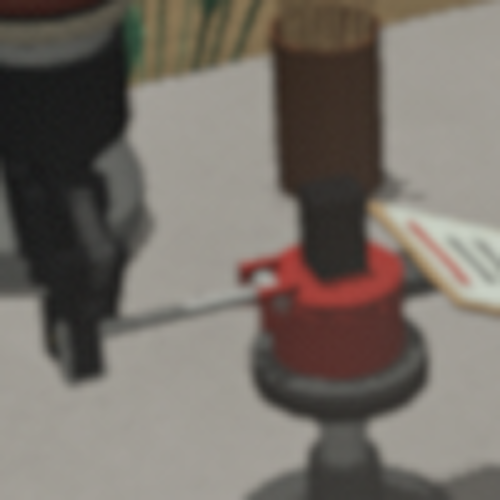

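The force is climbing past the 2.5 N friction, so the handle is at its stop. Unloading, releasing and lifting off to check.

```bash
python3 -m inch '[[0,0,0,-0.02,0,0.02,0.1],[0,0,0,-0.02,0,0.03,0.3],[0,0,0,-0.02,0,0.03,0.6],[0,0,0,-0.02,0,0.03,0.6],[0,0,0,-0.02,0,0.6,0.6]]'; python3 -m inch '[[0,0,0,0,0,1,0.6],[0,0,0,0,0,2.2,0.6],[0,0,0,0,0,3.2,0.6],[0,0,0,0,-1,3.5,0.6],[0,0,0,0,-2.2,3.5,0.6]]'; python3 -m inch '[[0,0,0,0,-1.2,0,0.6],[0,0,0,0,-2.4,0,0.6],[0,0,0,0,-3.6,0,0.6],[0,0,0,0,-4.8,0,0.6],[0,0,0,0,-6,0,0.6]]'; python3 - <<'E'
from h import *
s=imaging.get_image("side");t=imaging.get_image("top");o=sensors.get_obs();print(o["position"],o["wrist_force"])
cv2.imwrite("pics/s23.png",s);cv2.imwrite("pics/t23.png",t)
cv2.imwrite("pics/k23.png",np.hstack([cv2.resize(s[110:210,220:320],(400,400),interpolation=2),cv2.resize(t[150:300,100:250],(400,400),interpolation=2)]))
E
```

```text
time: 21.22
position: [0.4343, 0.2038, 0.2388]
tool_rot: [-0.002, 0.038, 0.999, -0.002]
wrist_force: [-0.7, 0.6, -0.6]
finger_gap: 0.602
time: 21.63
position: [0.4363, 0.1401, 0.3488]
tool_rot: [0.002, 0.036, 0.999, 0.001]
wrist_force: [0.8, -1.8, -0.1]
finger_gap: 0.596
time: 22.05
position: [0.4352, -0.0434, 0.3461]
tool_rot: [0.0, 0.038, 0.999, 0.0]
wrist_force: [1.4, 1.1, -0.3]
finger_gap: 0.604
[ 0.43537811 -0.0473467   0.34637606] [0.03085192 0.49870439 0.57354535]
```

View pics/k23.png

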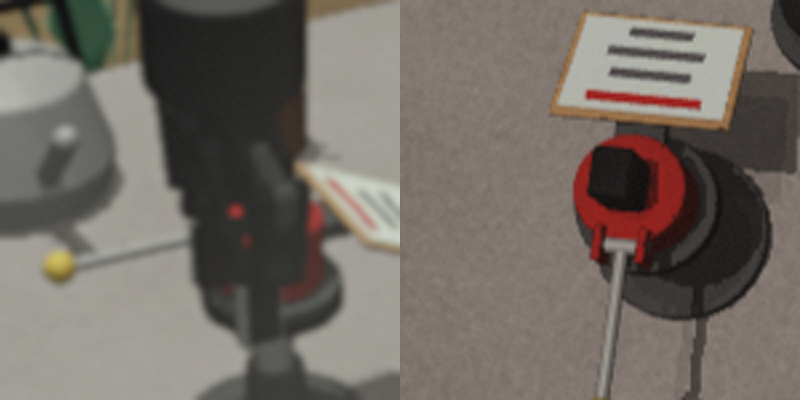

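```bash
python3 -m inch '[[0,0,0,0.3,-1.2,0,0.6],[0,0,0,0.6,-2.4,0,0.6],[0,0,0,0.9,-3.6,0,0.6],[0,0,0,1.2,-4.8,0,0.6],[0,0,0,1.5,-6,0,0.6]]'; python3 - <<'E'
from h import *
s=imaging.get_image("side");t=imaging.get_image("top")
cv2.imwrite("pics/s24.png",s);cv2.imwrite("pics/t24.png",t)
def cent(img,lo,hi,box):
    x0,y0,x1,y1=box;h=cv2.cvtColor(img[y0:y1,x0:x1],cv2.COLOR_BGR2HSV);m=cv2.inRange(h,lo,hi)
    n,_,st,c=cv2.connectedComponentsWithStats(m);i=1+np.argmax(st[1:,4]);return c[i]+[x0,y0],st[i]
kt=cent(t,(18,120,70),(35,255,255),(150,270,200,330));ks=cent(s,(18,100,70),(35,255,255),(215,160,255,200));print(kt,ks,tri(kt[0],ks[0]))
print("pred down",[proj(n,(.571-.1346,.1943+.0099,.169)) for n in("top","side")],"pred .05",proj("side",(.571-.1346,.1943+.0099,.174)))
cv2.imwrite("pics/k24.png",np.hstack([cv2.resize(s[120:240,220:340],(400,400),interpolation=2),cv2.resize(t[150:340,100:290],(400,400),interpolation=2)]))
cv2.imwrite("pics/k25.png",np.hstack([cv2.resize(s,(400,300)),cv2.resize(t,(400,300))]))
E
```

```text
time: 22.57
position: [0.4759, -0.2095, 0.3472]
tool_rot: [-0.0, 0.039, 0.999, 0.002]
wrist_force: [-1.5, 1.3, 0.1]
finger_gap: 0.601
(array([174.12711864, 304.90677966]), array([ 18,  30,  13,  11, 118], dtype=int32)) (array([234.31578947, 176.18421053]), array([16, 13,  7,  7, 38], dtype=int32)) (array([0.43683256, 0.20430296, 0.17119726]), np.float64(0.0014152841984391925))
pred down [array([174.74473137, 304.82837615]), array([233.94902631, 177.04860233])] pred .05 [233.75224772 175.24755605]
```

View pics/k24.png

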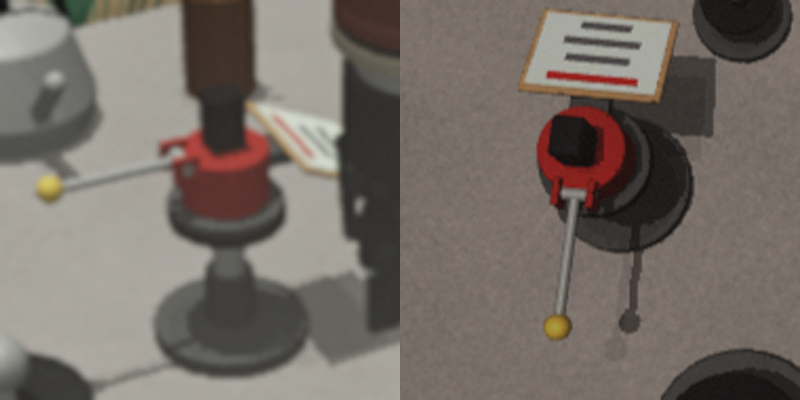

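View pics/k25.png

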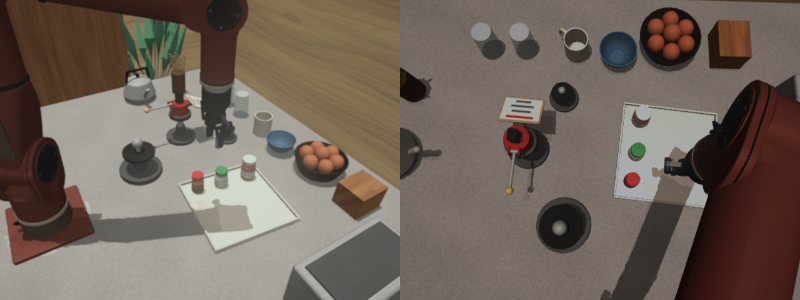

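Knob measures 0.171 m against 0.169 expected when fully down, which is within the measuring error. To be sure, I'll press it lightly from above with shut fingers and watch the force.

```bash
python3 -m inch '[[0,0,0,-0.2,1.2,0,0],[0,0,0,-0.4,2.4,0,0],[0,0,0,-0.6,3.6,0,0],[0,0,0,-0.8,4.8,0,0],[0,0,0,-1,6,0,0]]' 20; python3 -m inch '[[0,0,0,-0.2,1.2,0,0],[0,0,0,-0.4,2.4,0,0],[0,0,0,-0.46,3.6,0,0],[0,0,0,-0.46,4.8,0,0],[0,0,0,-0.46,6,0,0]]'; python3 -m inch '[[0,0,0,0,1.2,0,0],[0,0,0,0,2.1,0,0],[0,0,0,0,2.4,-0.6,0],[0,0,0,0,2.4,-1.5,0],[0,0,0,0,2.4,-1.5,0]]'; python3 -m inch '[[0,0,0,0,0,0,0],[0,0,0,0,0,0,0]]'
```

```text
time: 23.08
position: [0.4446, -0.0231, 0.3464]
tool_rot: [-0.002, 0.038, 0.999, 0.003]
wrist_force: [0.7, -0.7, -0.2]
finger_gap: -0.003
time: 23.5
position: [0.4308, 0.1564, 0.3464]
tool_rot: [-0.002, 0.038, 0.999, 0.003]
wrist_force: [1.3, -0.1, 1.4]
finger_gap: 0.003
time: 23.92
position: [0.4294, 0.2268, 0.2972]
tool_rot: [-0.004, 0.037, 0.999, -0.0]
wrist_force: [0.2, -1.2, -1.2]
finger_gap: 0.002
time: 24.08
position: [0.4321, 0.2261, 0.3021]
tool_rot: [-0.002, 0.039, 0.999, 0.003]
wrist_force: [-0.4, 0.6, 0.2]
finger_gap: -0.003
```

```bash
python3 -m inch '[[0,0,0,0.12,-0.5,0,0],[0,0,0,0.12,-0.73,-0.3,0],[0,0,0,0.12,-0.73,-0.8,0],[0,0,0,0.12,-0.73,-1.2,0],[0,0,0,0.12,-0.73,-1.2,0]]'; python3 -m inch '[[0,0,0,0,0,0,0],[0,0,0,0,0,0,0]]'
```

```text
time: 24.5
position: [0.4351, 0.2026, 0.263]
tool_rot: [-0.004, 0.039, 0.999, 0.001]
wrist_force: [-0.7, -1.0, 0.5]
finger_gap: 0.0
time: 24.67
position: [0.4361, 0.2039, 0.2654]
tool_rot: [-0.003, 0.039, 0.999, 0.002]
wrist_force: [-0.2, -0.3, 0.8]
finger_gap: -0.003
```

```bash
python3 -m inch '[[0,0,0,0,0,-0.1,0],[0,0,0,0,0,-0.2,0],[0,0,0,0,0,-0.3,0],[0,0,0,0,0,-0.3,0]]'
```

```text
time: 25.0
position: [0.4354, 0.2042, 0.255]
tool_rot: [-0.003, 0.038, 0.999, 0.002]
wrist_force: [0.7, -0.2, 0.4]
finger_gap: 0.005
```

```bash
python3 -m inch '[[0,0,0,0,0,-0.03,0],[0,0,0,0,0,-0.06,0],[0,0,0,0,0,-0.06,0]]'
```

```text
time: 25.25
position: [0.4356, 0.2043, 0.2536]
tool_rot: [-0.003, 0.038, 0.999, 0.002]
wrist_force: [0.4, 1.1, -0.4]
finger_gap: -0.001
```

```bash
python3 -m inch '[[0,0,0,0,0,-0.02,0],[0,0,0,0,0,-0.04,0],[0,0,0,0,0,-0.04,0]]'
```

```text
time: 25.5
position: [0.4357, 0.2043, 0.2525]
tool_rot: [-0.003, 0.038, 0.999, 0.002]
wrist_force: [-0.2, -0.4, 0.2]
finger_gap: 0.006
```

```bash
python3 -m inch '[[0,0,0,0,0,-0.02,0],[0,0,0,0,0,-0.03,0],[0,0,0,0,0,-0.03,0]]'
```

```text
time: 25.75
position: [0.4357, 0.2043, 0.2517]
tool_rot: [-0.003, 0.038, 0.999, 0.002]
wrist_force: [-0.5, -0.6, 0.5]
finger_gap: 0.0
```

```bash
python3 -m inch '[[0,0,0,0,0,-0.02,0],[0,0,0,0,0,-0.03,0],[0,0,0,0,0,-0.03,0]]'
```

```text
time: 26.0
position: [0.4356, 0.2044, 0.251]
tool_rot: [-0.003, 0.038, 0.999, 0.002]
wrist_force: [-2.2, -1.3, 5.2]
finger_gap: -0.001
```

```bash
python3 -m inch '[[0,0,0,0,0,-0.02,0],[0,0,0,0,0,-0.03,0],[0,0,0,0,0,-0.03,0]]'
```

```text
time: 26.25
position: [0.4352, 0.2045, 0.25]
tool_rot: [-0.004, 0.038, 0.999, 0.002]
wrist_force: [-4.0, 0.5, 6.3]
finger_gap: 0.001
```

```bash
python3 -m inch '[[0,0,0,0,0,-0.02,0],[0,0,0,0,0,-0.03,0],[0,0,0,0,0,-0.03,0]]'
```

```text
time: 26.5
position: [0.4353, 0.2045, 0.2491]
tool_rot: [-0.003, 0.038, 0.999, 0.002]
wrist_force: [-4.7, 0.7, 4.2]
finger_gap: 0.0
```

```bash
python3 - <<'E'
from h import *
s=imaging.get_image("side");t=imaging.get_image("top");o=sensors.get_obs();print(o["position"],o["wrist_force"],o["torque"])
cv2.imwrite("pics/k26.png",np.hstack([cv2.resize(s[120:240,220:340],(400,400),interpolation=2),cv2.resize(t[200:300,130:230],(400,400),interpolation=2)]))
E
```

```text
[0.4353693  0.20453712 0.24917713] [-3.77068364 -0.71278749  5.95737362] [ 0.03627919  0.86818017 -0.02447312]
```

View pics/k26.png

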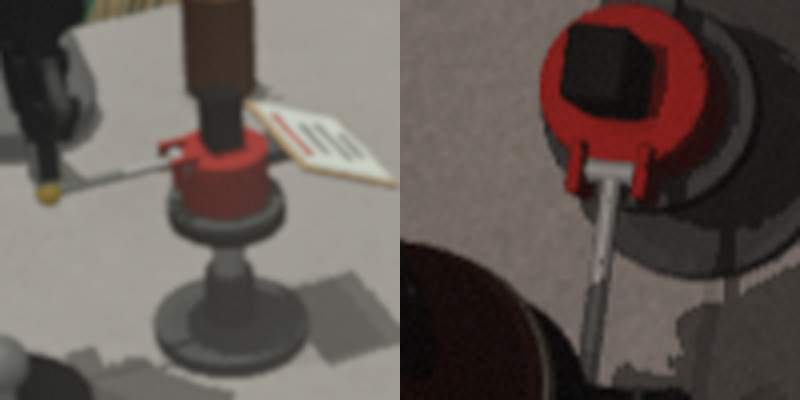

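```bash
python3 - <<'E'
from h import *
s=imaging.get_image("side");t=imaging.get_image("top");cv2.imwrite("pics/s27.png",s);cv2.imwrite("pics/t27.png",t)
s0=cv2.imread("pics/s24.png");t0=cv2.imread("pics/t24.png")
g=lambda i:cv2.cvtColor(i,6).astype(np.float32)
def sh(a,b,x0,y0,x1,y1):
    A=g(a)[y0:y1,x0:x1];B=g(b)[y0:y1,x0:x1];w=cv2.createHanningWindow((x1-x0,y1-y0),cv2.CV_32F);return cv2.phaseCorrelate(A,B,w)
print("top card",sh(t0,t,146,148,236,202));print("top foot/small stand ref",sh(t0,t,236,125,290,180))
print("top grip",sh(t0,t,155,195,195,235))
print("side grip",sh(s0,s,270,140,305,200));print("side foot",sh(s0,s,262,200,318,236))
print("side bar", sh(s0,s,244,160,268,180))
E
```

```text
top card ((-0.3528723089805794, 0.026198485461403465), 1.0468069622055494)
top foot/small stand ref ((-0.12541540317194944, 0.061141819229810324), 0.9473011161074226)
top grip ((-0.25032783716699925, 0.691410353944061), 1.0751646149158478)
side grip ((-0.5639096972903062, -0.287037352891943), 1.047936474614673)
side foot ((-0.0646285988652231, -0.08787716737958107), 0.8879892675964921)
side bar ((-0.22635434245766106, -0.34178354549001355), 0.8555091063181559)
```

Under 5–6 N the whole holder began to rock slightly about its edge (grip moved about 1 mm). So the handle itself is at its stop. I'll stop pressing, lift off and check that it settles flat.

```bash
python3 -m inch '[[0,0,0,0,0,0.05,0],[0,0,0,0,0,0.1,0],[0,0,0,0,0,0.2,0],[0,0,0,0,0,0.8,0],[0,0,0,0,0,1.8,0]]'; python3 -m inch '[[0,0,0,0,0,1,0],[0,0,0,0,-0.6,1.4,0],[0,0,0,0,-1.8,1.4,0],[0,0,0,0,-3,1.4,0],[0,0,0,0,-4.2,1.4,0]]';  python3 -m inch '[[0,0,0,0.1,-1.2,0,0],[0,0,0,0.3,-2.4,0,0],[0,0,0,0.6,-3.6,0,0],[0,0,0,0.9,-4.8,0,0],[0,0,0,1.2,-6,0,0]]';python3 -m inch '[[0,0,0,0.1,-1.2,0,0],[0,0,0,0.3,-2.4,0,0],[0,0,0,0.3,-3.2,0,0],[0,0,0,0.3,-3.2,0,0],[0,0,0,0.3,-3.2,0,0]]'; python3 - <<'E'
from h import *
s=imaging.get_image("side");t=imaging.get_image("top");cv2.imwrite("pics/s28.png",s);cv2.imwrite("pics/t28.png",t)
s0=cv2.imread("pics/s24.png");t0=cv2.imread("pics/t24.png")
g=lambda i:cv2.cvtColor(i,6).astype(np.float32)
def sh(a,b,x0,y0,x1,y1):
    A=g(a)[y0:y1,x0:x1];B=g(b)[y0:y1,x0:x1];w=cv2.createHanningWindow((x1-x0,y1-y0),cv2.CV_32F);return cv2.phaseCorrelate(A,B,w)
print("top card",sh(t0,t,146,148,236,202)[0],"grip",sh(t0,t,155,195,195,235)[0],"side grip",sh(s0,s,270,140,305,200)[0],"bar",sh(s0,s,244,160,268,180)[0])
def cent(img,lo,hi,box):
    x0,y0,x1,y1=box;h=cv2.cvtColor(img[y0:y1,x0:x1],cv2.COLOR_BGR2HSV);m=cv2.inRange(h,lo,hi)
    n,_,st,c=cv2.connectedComponentsWithStats(m);i=1+np.argmax(st[1:,4]);return c[i]+[x0,y0]
kt=cent(t,(18,120,70),(35,255,255),(150,270,200,330));ks=cent(s,(18,100,70),(35,255,255),(215,160,255,200));print(kt,ks,tri(kt,ks))
cv2.imwrite("pics/k28.png",np.hstack([cv2.resize(s[120:240,220:340],(400,400),interpolation=2),cv2.resize(t[150:340,100:290],(400,400),interpolation=2)]))
E
```

```text
time: 27.12
position: [0.4344, 0.2036, 0.3012]
tool_rot: [-0.005, 0.038, 0.999, -0.0]
wrist_force: [0.8, 0.4, -0.5]
finger_gap: -0.001
time: 27.53
position: [0.4355, 0.0768, 0.3451]
tool_rot: [-0.003, 0.038, 0.999, 0.002]
wrist_force: [0.9, -0.4, -0.1]
finger_gap: 0.005
time: 27.95
position: [0.4714, -0.104, 0.3452]
tool_rot: [-0.003, 0.038, 0.999, 0.002]
wrist_force: [1.4, 0.5, -1.1]
finger_gap: 0.004
time: 28.37
position: [0.4802, -0.1991, 0.3448]
tool_rot: [-0.004, 0.04, 0.999, 0.001]
wrist_force: [-0.5, 1.2, -0.5]
finger_gap: 0.003
top card (-0.033555571219991975, -0.05231943603838474) grip (0.04436387775815831, 0.06384648646966085) side grip (-0.06357268465608712, -0.12773381380745263) bar (-0.07612186875000759, 0.15184884165195633)
[174.12711864 304.90677966] [234.35897436 176.1025641 ] (array([0.43687233, 0.20421398, 0.17145831]), np.float64(0.0015244993430605074))
```

View pics/k28.png

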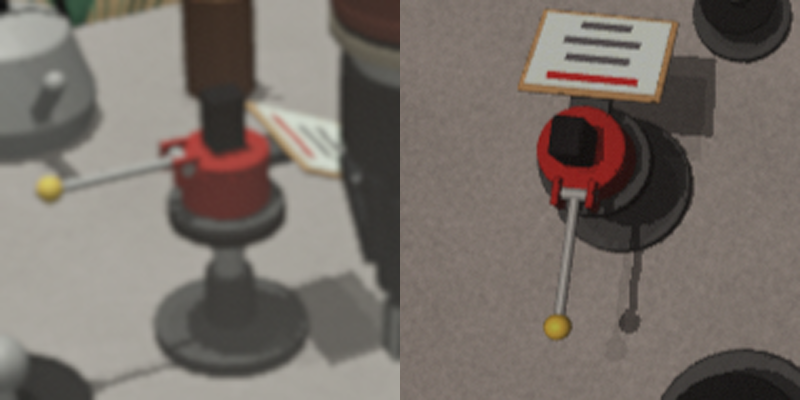

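```bash
python3 - <<'E'
from workcell import ticket
print(ticket.close_job())
E
```

```text
the job is handed in; nothing more can be done
None
```

The job is handed in at about 28.5 s of the 72 s. The holder sits on the medium stand with its handle down, though I couldn't observe the lock itself.

**What I did**
- **Raising the handle:** I pinched the knob and raised the handle to about 0.8 rad while the holder stood in the tray. The holder did not shift.
- **Setting it down:** I lowered the holder over the ball of the stand with the 124 mm foot (measured 127 mm; the others were 88 and 162 mm). It met the collar about 119 mm up, and the set-down force stayed near 16 N against the 60 N limit.
- **Closing the handle:** I let go, then pinched the knob again and brought the handle down until it stopped, at about 7 N.

**Last checks**
- **Handle angle:** the cameras put the knob at 0.171 m, against 0.169 m expected when fully down. A light press from above met the knob at a height that works out to 0.168 m. Together these bound the angle at about 0 to 0.025 rad.
- **Second press:** at 5–6 N the knob did not move relative to the holder. The whole holder rocked about 1 mm and then settled back to the same pixel position. I read that as the handle being at its stop, with some play in the seat.
- **Clearance:** the holder looks flat on the collar. The jars looked undisturbed in the last wide view and the robot touches nothing.

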